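Empty the flip-top stopper box into the counting tray

TASK

Put the tube stoppers that lie on the bench into the counting tray, bring the tray (handle towards the open side) under the flip-top box, crank the box right over so that its lid falls open and the stoppers drop out, and crank it back fully upright. Then take the tray back to its mat, tip it by its handle to about 45 degrees (not past 60) for a second so that the stoppers slide into its trough, and set it down level and straight on the mat, with every stopper in the trough. Do not disturb the rack, the jar or the beaker.

Things in the scene. Friction and masses are not known exactly. Their poses are not given: they have to be found in the camera images.
- stand: fixed aluminium stand carrying the flip-top box. Origin on the bench below the middle of the box; its y axis is the box's turning axis, 180 mm above the bench. Two legs (16 mm square, 190 mm high, feet 30 x 90 x 6 mm) at x = +-105, y = 60 mm, joined by a cross bar at the axis' height; 180 mm free between the feet; the -y side is open
- flipbox (a joint): turn of the flip-top box about the stand's y axis, rad: 0 upright, 3.1 upside down (stops at both). The crank goes from the stand's -x side over the top to +x; it stays where left (friction 0.15 N m). White box 96 (stand x) x 80 (stand y) x 62 mm about the axis; upright it spans heights 148 to 210 mm
- crank_pin (a point): middle of the box's black crank pin, a round bar 16 mm in diameter, 62 mm long, parallel to the stand's y axis, on a 70 mm crank arm. In the stand's frame at (-70 cos a, 118, 180 + 70 sin a) mm, a = joint flipbox. A gripper pointing down may let it turn between the pads while following the arc
- lid (a joint): opening of the box's flat grey lid, rad, 0 = shut. Hinged freely on the rim at the stand's -x side when upright; gravity keeps it shut, opens it as the box turns past a quarter turn (about 1.5 upside down, its free edge then 54 mm above the bench) and shuts it on the way back
- mat: thin dark green bench mat (1 mm, no obstacle), 230 (x) x 340 (y) mm, fixed. Origin: where the tray's origin belongs when it is parked with its axes along the mat's; the mat reaches 197 mm to -y and 143 mm to +y of it
- tray: loose aluminium counting tray 150 (x) x 200 (y) x 42 mm high, 0.18 to 0.29 kg, 3 mm walls. Origin: centre of its underside. Inside, a raised deck (height 14 mm) fills y = -97 to 45 mm and a deeper trough (floor at 3 mm) y = 45 to 97 mm, full width. Black upright fin handle at the -y end: 12 mm thick in x, y = -100 to -155, z = 11 to 56 mm
- tray_grip (a point): where to grip the tray's fin handle (fingers closing along the tray's x): tray frame (0, -135, 42) mm
- tray_deck (a point): point of the tray's deck that should lie below the middle of the flip-top box (the stand's origin) to catch the stoppers: tray frame (0, -22, 14) mm
- rack: bystander: white tube rack 80 x 200 x 115 mm, origin under its centre
- jar: bystander: jar, 60 mm in diameter, 90 mm high, origin under its centre
- beaker: bystander: white beaker, 70 mm in diameter, 85 mm high, origin under its centre
- stopper1: a blue push-in tube stopper, 22 mm long: a flange 22 mm in diameter and 8 mm thick, then a plug 17 mm in diameter and 14 mm long; 12 g. Origin at its middle (on the axis, 11 mm from either end); its z axis runs from the flange to the plug. At the start inside the flip-top box; may be absent
- stopper2: a blue push-in tube stopper, 22 mm long: a flange 22 mm in diameter and 8 mm thick, then a plug 17 mm in diameter and 14 mm long; 12 g. Origin at its middle (on the axis, 11 mm from either end); its z axis runs from the flange to the plug. At the start inside the flip-top box; may be absent
- stopper3: a blue push-in tube stopper, 22 mm long: a flange 22 mm in diameter and 8 mm thick, then a plug 17 mm in diameter and 14 mm long; 12 g. Origin at its middle (on the axis, 11 mm from either end); its z axis runs from the flange to the plug. At the start inside the flip-top box; may be absent
- stopper4: a blue push-in tube stopper, 22 mm long: a flange 22 mm in diameter and 8 mm thick, then a plug 17 mm in diameter and 14 mm long; 12 g. Origin at its middle (on the axis, 11 mm from either end); its z axis runs from the flange to the plug. At the start inside the flip-top box; may be absent
- stopper5: a blue push-in tube stopper, 22 mm long: a flange 22 mm in diameter and 8 mm thick, then a plug 17 mm in diameter and 14 mm long; 12 g. Origin at its middle (on the axis, 11 mm from either end); its z axis runs from the flange to the plug. At the start inside the flip-top box; may be absent
- stopper6: a blue push-in tube stopper, 22 mm long: a flange 22 mm in diameter and 8 mm thick, then a plug 17 mm in diameter and 14 mm long; 12 g. Origin at its middle (on the axis, 11 mm from either end); its z axis runs from the flange to the plug. At the start standing on the bench on its flange; may be absent
- stopper7: a blue push-in tube stopper, 22 mm long: a flange 22 mm in diameter and 8 mm thick, then a plug 17 mm in diameter and 14 mm long; 12 g. Origin at its middle (on the axis, 11 mm from either end); its z axis runs from the flange to the plug. At the start standing on the bench on its flange; may be absent
- stopper8: a blue push-in tube stopper, 22 mm long: a flange 22 mm in diameter and 8 mm thick, then a plug 17 mm in diameter and 14 mm long; 12 g. Origin at its middle (on the axis, 11 mm from either end); its z axis runs from the flange to the plug. At the start standing on the bench on its flange; may be absent

How it is judged:
By the outcome, as a careful person would: the job done as asked, in the order asked, and still so for the second after the job is handed in, with the robot touching nothing.
Of stopper1, stopper2, stopper3, stopper4, stopper5 only 3 to 5 are there at a start; the rules pass over those that are not, and their reading is None.
Of stopper6, stopper7, stopper8 only 1 to 3 are there at a start; the rules pass over those that are not, and their reading is None.
At some moment in a run one of tray, stopper6, stopper7, stopper8 may be knocked a few centimetres aside while the robot is not near it.
Once in a run the grip may slacken for a moment while it holds something.
It also fails if it takes over 210 s, if anything falls off the work surface, if the arm or the gripper's body presses on something with over 40 N, if the wrist force passes 120 N, or if a joint passes its speed limit or range.

ROBOT

A 7-joint arm with a two-finger parallel gripper is mounted at the origin on the work surface. World frame = base frame: x ahead of the robot, y to its left, z up, the work surface at z = 0. Lengths are in m, angles in rad, forces in N, time in s.
With the tool pointing down it reaches from about 0.4 to 0.875 m from the base axis. Payload 19.3 kg.
Tool frame: the origin (TCP) lies at the very end of the fingers, on their centre line; the grasp point (between the pads) lies bot.grasp_offset behind it (bot.grasp_offset is the distance from the TCP to the grasp point, in m); z points along the fingers, y is the direction in which the jaws open and shut (so a half turn about z gives the same grasp; the last joint's range is limited). The gripper opens to 85 mm and grips with 20 to 120 N. Pads are 22 mm wide; open, the fingers measure 114 mm over their backs; the gripper's body (76 mm by 85 mm) begins 54 mm behind the grasp point. The pads swing forward as they close: fully open they stand 13 mm farther back than shut.
Start: joints at [-1.394, 0.521, -0.036, 1.599, 0.021, 1.021, -0.113], TCP at [0.153, 0.606, 0.231] pointing down, gripper open.
Joint ranges: [-2.91, 2.91], [-0.3, 2.13], [-1.5, 1.42], [0.17, 2.43], [-1.26, 4.41], [0.16, 1.93], [-2.52, 2.52]. Speed limits (rad/s): [1.89, 1.89, 2.39, 2.39, 3.01, 3.01, 3.01].

INTERFACE

Orientations are given as [roll, pitch, yaw] about the fixed x, y, z axes, in that order (R = Rz(yaw) Ry(pitch) Rx(roll)).
In Python, from workcell import bot gives the robot as it stands. The module is installed in compiled form; this text tells all that it offers.
- The arm moves only by the shell command python3 -m handwheel 'ROWS' [OPENING] [FORCE]. ROWS is JSON, a list of rows, each a list of 6 numbers: the shift along the tool's x, y, z as a fraction of full scale, then the turn, a rotation vector about the tool's x, y, z as a fraction of full scale. In form: [[x, y, z, rx, ry, rz], ...]. A call has 1 to 8 rows; each row shifts and turns the commanded pose from where the row before left it, along the tool's axes as they then stand; what a row does not reach is not made up. Full scale, the value 1, is 0.025 m for a shift and 360 degrees for a turn. A row lasts 1/8 s, in which the tool goes at most 62.5 mm and 10.7 degrees, less where a joint would pass 70% of its speed; a pose out of reach is approached as far as the arm can. A call with a number of a shift or a turn outside -1 to 1 is refused whole. A call with a gripper value outside its range is refused whole. OPENING is the closure, from -1 (fully open) to 1 (shut), set as the call begins (- or left out, the last holds). The fingers move at their own pace and stop on an object; FORCE is the grip in N (left out, the last holds). Time passes only in rows, so rows that do not move let the fingers close. It gives the time, the measured TCP pose, the force and the opening at its end, in the units of the state.
- bot.observe(): the state, without advancing time (a new reading comes with each control period).
- bot.grab_frame(name): name is "scene" or "top"; returns a dict with "pixels" (420x560x3 uint8, blue, green, red), "vertical_fov" (degrees; the focal length in pixels is half the picture's height over the tangent of half this angle, whatever the lens; pixels are square), "cx", "cy" (the principal point, pixels), "R" (3x3) and "t" (3): a world point X has camera coordinates R X + t. Camera axes: x right, y down, z forward; pixel columns grow to the right and rows downward; lengths in m; the calibration is good to about 2 mm. A picture is of the moment at which its call begins. There is no depth.
- bot.job_done(): hands the job in, once; it reports no verdict.
Trained networks look in a picture, given as the dict that the camera call returned (one of the last four; its "shot" number tells which), for a name from the list of things; names that differ only in an ending like _2 or _b are one class to them, and where a whole thing is asked for, a point or a joint stands for the part that bears it (a point fixed in the world has none). Each returns a list of dicts, best first, with "score" (0 to 1); they miss things now and then, are a little off and sometimes report something else, mostly with a low value. They report only what shows in the picture. A call takes as long as a camera call.
- bot.trace(picture, thing): "region" (420x560 bool, what is visible of it) and "point" ([column, row] in pixels, amid what is visible of it).
The state is a dict: "clock": time; "qpos": joint angles; "qd": joint speeds; "joint_efforts": joint torques, N m; "position": TCP position; "tool_rot": TCP orientation; "force": force on the tool from outside, world axes, zero at the start; "moment": the same for the moment, N m; "grip_width": finger opening in m.
Only numpy, scipy, OpenCV 4.12 (cv2) and the standard library are available. Lean on these libraries where they do the work, as an engineer would, in place of code of your own. Each camera call takes 0.05 s, during which the arm holds its last target.

## Working session

There is one attempt and no reset: what is moved stays moved. The work goes in short steps, Python scripts to look and compute and a shell command to move; the robot and the scene stay as the last step left them, time stands still between calls to the robot, and variables do not carry over. Pictures are saved under pics/ and viewed, and the job is handed in when it is done.

```bash
mkdir -p pics; ls; cat > h.py <<'E'
import numpy as np, cv2
from workcell import bot
from scipy.spatial.transform import Rotation as Ro
def K(p):
    h=p['pixels'].shape[0]; f=h/2/np.tan(np.radians(p['vertical_fov'])/2); return f
def proj(p,X):
    c=np.asarray(p['R'])@np.asarray(X,float)+np.asarray(p['t']); f=K(p)
    return np.array([p['cx']+f*c[0]/c[2],p['cy']+f*c[1]/c[2]])
def back(p,uv,z):
    R=np.asarray(p['R']);t=np.asarray(p['t']);f=K(p)
    d=R.T@np.array([(uv[0]-p['cx'])/f,(uv[1]-p['cy'])/f,1]); o=-R.T@t
    return o+d*(z-o[2])/d[2]
def save(p,n): cv2.imwrite(f'pics/{n}.png',p['pixels'])
def grab(n,name):
    p=bot.grab_frame(n); save(p,name); return p
E
python3 - <<'E'
from h import *
for n in('scene','top'):
    p=grab(n,n+'0'); print(n,p['vertical_fov'],p['cx'],p['cy'],(-np.array(p['R']).T@p['t']).round(3),np.array(p['R']).round(3).tolist(), [k for k in p])
print(bot.observe(),bot.grasp_offset)
E
```

```text
pics
scene 46.127796264690744 275.02247729657984 217.32692869959257 [ 1.367 -0.574  0.948] [[0.548, 0.836, 0.021], [0.536, -0.332, -0.776], [-0.642, 0.437, -0.63]] ['pixels', 'vertical_fov', 'cx', 'cy', 'R', 't', 'shot']
top 42.478479316111795 286.35090683089874 208.82288823209132 [ 0.431 -0.024  1.536] [[-0.015, -1.0, -0.008], [-0.996, 0.016, -0.083], [0.084, 0.007, -0.996]] ['pixels', 'vertical_fov', 'cx', 'cy', 'R', 't', 'shot']
{'clock': 0.1, 'qpos': array([-1.39419432,  0.52198579, -0.0363587 ,  1.59993295,  0.02119449,
        1.0211028 , -0.11280443]), 'qd': array([ 1.01507272e-03, -1.54036530e-04,  5.13239359e-04,  4.85684501e-05,
       -2.02106261e-04, -2.18930864e-03, -3.59752998e-04]), 'joint_efforts': array([ 4.03685728e-03, -9.28481984e+01,  1.98429778e+00, -3.70526075e+01,
        1.82407483e-02,  5.22593851e-03, -1.17629239e-05]), 'position': array([0.15263037, 0.60576831, 0.23076984]), 'tool_rot': array([-3.14054963e+00,  5.24973226e-05,  2.89479918e+00]), 'force': array([-0.7727193 ,  0.40720316,  0.83493407]), 'moment': array([0.0415424 , 0.02378882, 0.01445326]), 'grip_width': 0.08556677506751666} 0.0187
```

View pics/scene0.png

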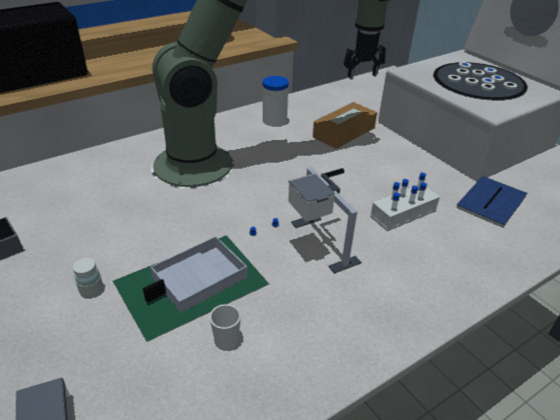

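View pics/top0.png

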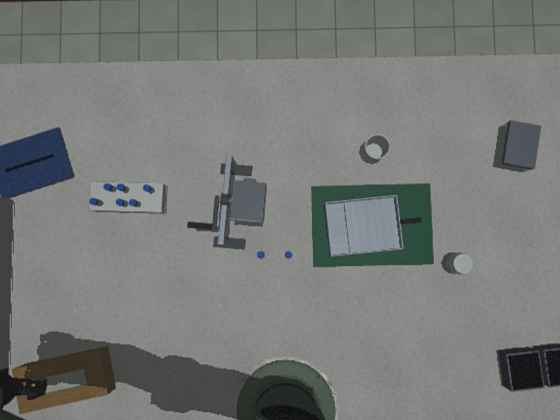

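```bash
python3 - <<'E'
from h import *
for n,(x0,x1,y0,y1) in {'top':(180,480,130,280),'scene':(90,370,150,360)}.items():
    p=bot.grab_frame(n); k=2.6
    cv2.imwrite(f'pics/{n}1.png',cv2.resize(p['pixels'][y0:y1,x0:x1],None,fx=k,fy=k,interpolation=cv2.INTER_CUBIC))
    for th in('stopper6','crank_pin','mat','tray','tray_grip','jar','beaker','rack','flipbox','stand','lid'):
        for r in bot.trace(p,th)[:4]:
            m=r['region'].astype('uint8')
            c=max(cv2.findContours(m,0,2)[0],key=cv2.contourArea)
            rc=cv2.boxPoints(cv2.minAreaRect(c)).round(1).tolist()
            print(n,th,round(r['score'],2),np.round(r['point'],1),m.sum(),rc, back(p,r['point'],0.01).round(3))
E
```

```text
top stopper6 0.53 [287.9 255.6] 48 [[285.0, 251.0], [292.0, 251.0], [292.0, 257.0], [285.0, 257.0]] [ 0.427 -0.015  0.01 ]
top stopper6 0.47 [262.  253.2] 42 [[257.0, 251.0], [264.0, 251.0], [264.0, 257.0], [257.0, 257.0]] [0.435 0.057 0.01 ]
top crank_pin 0.83 [244. 205.] 1694 [[228.10000610351562, 219.39999389648438], [232.10000610351562, 176.10000610351562], [267.1000061035156, 179.3000030517578], [263.1000061035156, 222.60000610351562]] [0.572 0.107 0.01 ]
top mat 0.95 [400.3 224.6] 5573 [[310.79998779296875, 185.0], [431.3999938964844, 182.1999969482422], [433.29998779296875, 263.5], [312.6000061035156, 266.29998779296875]] [ 0.509 -0.334  0.01 ]
top tray 0.79 [364.9 222.2] 4089 [[324.20001220703125, 201.10000610351562], [417.70001220703125, 192.89999389648438], [422.5, 247.3000030517578], [328.8999938964844, 255.5]] [ 0.517 -0.234  0.01 ]
top tray_grip 0.95 [360.5 227. ] 4083 [[324.0, 200.89999389648438], [417.5, 191.89999389648438], [422.79998779296875, 246.5], [329.20001220703125, 255.60000610351562]] [ 0.504 -0.222  0.01 ]
top jar 0.92 [457.  261.2] 548 [[443.0, 252.0], [472
[... 3179 characters left out ...]
-0.231  0.01 ]
scene beaker 0.94 [225.1 324.5] 1101 [[210.0, 304.0], [240.0, 304.0], [240.0, 348.0], [210.0, 348.0]] [ 0.686 -0.246  0.01 ]
scene rack 0.86 [405.5 208.4] 2254 [[362.1000061035156, 195.89999389648438], [426.70001220703125, 168.6999969482422], [443.20001220703125, 208.10000610351562], [378.70001220703125, 235.1999969482422]] [0.588 0.446 0.01 ]
scene flipbox 0.57 [309.5 194. ] 1764 [[286.1000061035156, 177.8000030517578], [342.70001220703125, 168.39999389648438], [350.20001220703125, 213.3000030517578], [293.6000061035156, 222.6999969482422]] [0.369 0.236 0.01 ]
scene lid 0.85 [310.7 185. ] 787 [[288.5, 181.5], [306.0, 164.0], [334.5, 192.5], [317.0, 210.0]] [0.331 0.269 0.01 ]
```

View pics/top1.png

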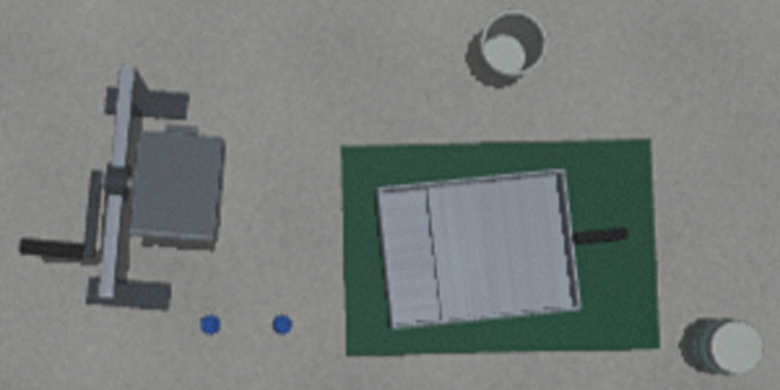

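View pics/scene1.png

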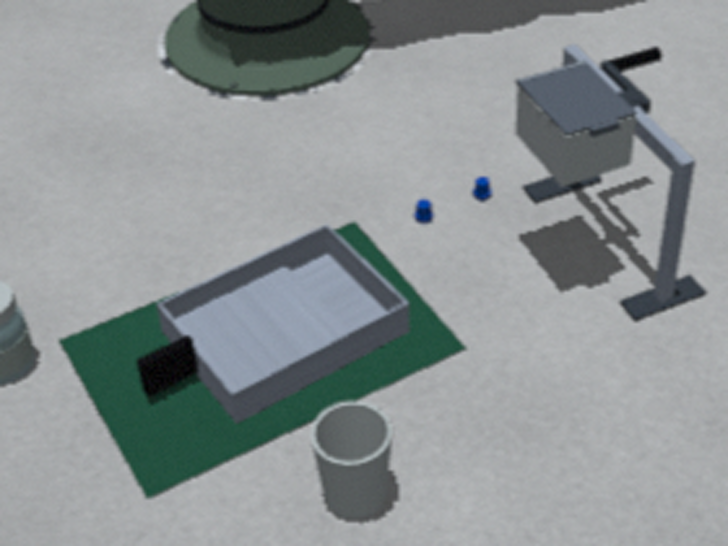

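```bash
cat > fit.py <<'E'
from h import *
from scipy.optimize import least_squares
def fit(P,obs,x0):
    # obs: list (cam, model pt mm, uv)
    def tr(v,m):
        c,s=np.cos(v[2]),np.sin(v[2]); return [v[0]+(c*m[0]-s*m[1])/1e3, v[1]+(s*m[0]+c*m[1])/1e3, m[2]/1e3]
    def f(v): return np.concatenate([proj(P[c],tr(v,m))-uv for c,m,uv in obs])
    r=least_squares(f,x0,loss='soft_l1'); return r.x,f(r.x).reshape(-1,2)
def T(u,v): return np.array([180+(u+.5)/2.6-.5,130+(v+.5)/2.6-.5])
def S(u,v): return np.array([90+(u+.5)/2.6-.5,150+(v+.5)/2.6-.5])
def stopblobs(p,name=''):
    a=p['pixels'].astype(int); m=((a[...,0]>110)&(a[...,0]>1.8*a[...,2])&(a[...,0]>1.5*a[...,1])).astype('uint8')
    n,l,s,c=cv2.connectedComponentsWithStats(m); return [(c[i].round(1),s[i][4]) for i in range(1,n) if s[i][4]>8]
E
python3 - <<'E'
from fit import *
P={n:bot.grab_frame(n) for n in('top','scene')}
st=[('top',(113,60,190),T(128,66)),('top',(-113,60,190),T(106,297)),('top',(-90,15,6),T(171,285)),('top',(-120,15,6),T(168,309)),('top',(-120,105,6),T(87,303)),('top',(120,15,6),T(189,93)),('top',(90,15,6),T(187,118)),('top',(120,105,6),T(107,88)),('top',(-70,149,180),T(20,246)),
('scene',(120,15,6),S(638,315)),('scene',(90,15,6),S(622,300)),('scene',(120,105,6),S(705,288)),('scene',(-90,15,6),S(537,197)),('scene',(-70,149,180),S(659,54))]
tr=[('top',(75,100,42),T(377,187)),('top',(75,-100,42),T(564,169)),('top',(-75,-100,42),T(580,310)),('top',(-75,100,42),T(391,328)),('top',(0,-155,56),T(627,234)),
('scene',(-75,-100,42),S(160,302)),('scene',(-75,100,42),S(325,228)),('scene',(75,100,42),S(408,308)),('scene',(75,-100,42),S(237,392))]
mt=[('top',(115,143,1),T(341,146)),('top',(115,-197,1),T(650,139)),('top',(-115,-197,1),T(659,348)),('top',(-115,143,1),T(347,356)),
('scene',(-115,-197,1),S(60,341)),('scene',(-115,143,1),S(355,223)),('scene',(115,143,1),S(465,348)),('scene',(115,-197,1),S(150,496))]
for n,o in(('stand',st),('tray',tr),('mat',mt)):
    x,r=fit(P,o,[.55,0 if n=='stand' else -.3,0]); print(n,x.round(4),np.degrees(x[2]).round(2)); print(r.round(1).tolist())
for n in P:
    for c,s in stopblobs(P[n]): print(n,c,s,back(P[n],c,.013).round(4))
E
```

```text
stand [ 0.5646  0.0807 -0.0971] -5.56
[[-0.4, -0.2], [-0.2, 0.3], [-0.1, -0.7], [0.1, 0.7], [-0.4, 0.4], [-0.6, -0.0], [-0.8, 0.7], [-0.4, -0.6], [-0.2, 0.1], [-1.3, 1.8], [-1.1, 0.5], [0.6, 1.7], [-1.1, 1.7], [-0.2, -0.0]]
tray [ 0.5077 -0.2255  0.0783] 4.49
[[-0.1, -0.0], [-0.3, 0.1], [-0.4, -0.2], [-0.0, -0.3], [-0.5, -0.2], [-1.5, 0.5], [0.9, -1.4], [0.1, -1.4], [-2.5, 1.5]]
mat [ 0.5105 -0.226   0.0085] 0.49
[[-0.7, 0.1], [-0.6, -0.2], [-0.3, 0.3], [-0.8, 0.1], [-1.1, 0.1], [-0.3, -0.5], [0.6, 0.4], [-1.4, 1.8]]
top [106.5 186.3] 32 [0.6313 0.4978 0.013 ]
top [119.5 186.5] 32 [0.6301 0.4607 0.013 ]
top [145.8 187.4] 32 [0.6263 0.3857 0.013 ]
top [ 92.5 200.8] 31 [0.5905 0.5371 0.013 ]
top [118.6 201.5] 33 [0.5872 0.4628 0.013 ]
top [132.  202.1] 34 [0.5849 0.4246 0.013 ]
top [260.4 254.5] 31 [0.4311 0.0618 0.013 ]
top [288.3 254.4] 30 [ 0.4302 -0.0166  0.013 ]
scene [275.1  80.9] 238 [-0.4132  0.6161  0.013 ]
scene [497.1  76.6] 10 [0.0815 1.5536 0.013 ]
scene [488.2  79.4] 9 [0.0809 1.4891 0.013 ]
scene [422.7 174.1] 15 [0.4832 0.6311 0.013 ]
scene [405.2 180.3] 17 [0.4786 0.5529 0.013 ]
scene [396.5 183.5] 18 [0.4768 0.5146 0.013 ]
scene [423.2 183.7] 17 [0.5245 0.5901 0.013 ]
scene [414.6 186.9] 17 [0.5226 0.552  0.013 ]
scene [396.4 193.8] 18 [0.519  0.4732 0.013 ]
scene [275.  219.3] 14 [0.4214 0.0688 0.013 ]
scene [252.7 228. ] 13 [ 0.4207 -0.0088  0.013 ]
```

```bash
cat > go.py <<'E'
# usage: go.py x y z yaw_deg [tilt_deg]  -> tool-frame shift & rotvec units from measured pose
import sys
from h import *
def Rt(yaw,tilt=0): # tool down with yaw; tilt: rotation about world-x-ish (tool y dir) 
    return Ro.from_euler('z',yaw,degrees=True)*Ro.from_euler('x',180,degrees=True)*Ro.from_euler('y',tilt,degrees=True)
def plan(x,y,z,yaw,tilt=0):
    o=bot.observe(); R=Ro.from_euler('xyz',o['tool_rot'])
    d=R.inv().apply(np.array([x,y,z])-o['position'])/.025
    T=Rt(yaw,tilt); rv=(R.inv()*T).as_rotvec()/(2*np.pi)
    d2=T.inv().apply(np.array([x,y,z])-o['position'])/.025
    print('t %.2f pos'%o['clock'],o['position'].round(4),'rpy',np.degrees(o['tool_rot']).round(1),'F',o['force'].round(1),'w',o['grip_width'].round(4),'q',o['qpos'].round(2))
    print('shift now',d.round(2),'shift after rot',d2.round(2),'rot',rv.round(4))
if __name__=='__main__': plan(*map(float,sys.argv[1:]))
E
python3 go.py .429 .062 .231 90
```

```text
Traceback (most recent call last):
  File "go.py", line 13, in <module>
    if __name__=='__main__': plan(*map(float,sys.argv[1:]))
                             ~~~~^^^^^^^^^^^^^^^^^^^^^^^^^^
  File "go.py", line 11, in plan
    print('t %.2f pos'%o['clock'],o['position'].round(4),'rpy',np.degrees(o['tool_rot']).round(1),'F',o['force'].round(1),'w',o['grip_width'].round(4),'q',o['qpos'].round(2))
                                                                                                                              ^^^^^^^^^^^^^^^^^^^^^
AttributeError: 'float' object has no attribute 'round'
```

```bash
sed -i "s/o\['grip_width'\].round(4)/round(o['grip_width'],4)/" go.py; python3 go.py .429 .062 .231 90
```

```text
t 1.40 pos [0.1527 0.6061 0.2313] rpy [180.   -0.  165.9] F [-0.4  0.4  0. ] w 0.0852 q [-1.39  0.52 -0.04  1.6   0.02  1.02 -0.11]
shift now [-1.603e+01 -1.840e+01  1.000e-02] shift after rot [-2.176e+01  1.105e+01  1.000e-02] rot [ 0.     -0.      0.2107]
```

```bash
python3 -m handwheel '[[-0.8,-0.92,0,0,0,0],[-0.8,-0.92,0,0,0,0],[-0.8,-0.92,0,0,0,0],[-0.8,-0.92,0,0,0,0],[-0.8,-0.92,0,0,0,0],[-0.8,-0.92,0,0,0,0],[-0.8,-0.92,0,0,0,0],[-0.8,-0.92,0,0,0,0]]' -1
python3 -m handwheel '[[-0.8,-0.92,0,0,0,0],[-0.8,-0.92,0,0,0,0],[-0.8,-0.92,0,0,0,0],[-0.8,-0.92,0,0,0,0],[-0.8,-0.92,0,0,0,0],[-0.8,-0.92,0,0,0,0],[-0.8,-0.92,0,0,0,0],[-0.8,-0.92,0,0,0,0]]'
python3 -m handwheel '[[-0.8,-0.92,0,0,0,0],[-0.8,-0.92,0,0,0,0],[-0.8,-0.92,0,0,0,0],[-0.8,-0.92,0,0,0,0],[0,0,0,0,0,0.0265],[0,0,0,0,0,0.0265],[0,0,0,0,0,0.0265],[0,0,0,0,0,0.0265]]'
python3 -m handwheel '[[0,0,0,0,0,0.0265],[0,0,0,0,0,0.0265],[0,0,0,0,0,0.0265],[0,0,0,0,0,0.0265]]'
python3 go.py .429 .062 .08 90
```

```text
clock: 2.4
position: [0.2633, 0.3877, 0.2314]
tool_rot: [3.141, 0.0, 2.895]
force: [0.9, 0.2, 0.5]
grip_width: 0.0856
clock: 3.4
position: [0.3735, 0.1701, 0.2315]
tool_rot: [3.141, 0.0, 2.895]
force: [0.5, -0.2, -0.6]
grip_width: 0.085
clock: 4.4
position: [0.4282, 0.0623, 0.2314]
tool_rot: [3.141, 0.0, 2.223]
force: [0.3, -0.6, 0.3]
grip_width: 0.0857
clock: 4.9
position: [0.4283, 0.0623, 0.2314]
tool_rot: [3.141, -0.0, 1.557]
force: [0.2, 0.3, 0.4]
grip_width: 0.0855
t 4.90 pos [0.4283 0.0623 0.2314] rpy [180.   -0.   89.2] F [0.2 0.3 0.4] w 0.0855 q [-0.69  0.23  0.48  2.1  -0.15  0.84 -0.13]
shift now [-0.01  0.03  6.06] shift after rot [-0.01  0.03  6.06] rot [ 0.0001 -0.     -0.0021]
```

```bash
python3 -m handwheel '[[0,0,1,0,0,0],[0,0,1,0,0,0],[0,0,1,0,0,0],[0,0,1,0,0,0],[0,0,1,0,0,0],[0,0,1,0,0,0]]'
python3 - <<'E'
from fit import *
for n in('top','scene'):
    p=grab(n,n+'2')
    for c,s in stopblobs(p): 
        X=back(p,c,.013).round(4)
        if .3<X[1]or abs(X[0]-.43)>.1: continue
        print(n,c,s,X)
E
python3 -m handwheel '[[0,0,1,0,0,0],[0,0,1,0,0,0],[0,0,0.6,0,0,0],[0,0,0.3,0,0,0]]'
python3 -m handwheel '[[0,0,0,0,0,0],[0,0,0,0,0,0],[0,0,0,0,0,0],[0,0,0,0,0,0],[0,0,0,0,0,0],[0,0,0,0,0,0],[0,0,0,0,0,0]]' 1 40
```

```text
clock: 5.65
position: [0.4284, 0.0624, 0.0806]
tool_rot: [3.141, -0.0, 1.563]
force: [1.2, -0.2, -0.4]
grip_width: 0.0852
top [288.3 254.5] 33 [ 0.4299 -0.0166  0.013 ]
scene [252.7 228. ] 13 [ 0.4207 -0.0088  0.013 ]
clock: 6.25
position: [0.4284, 0.0622, 0.0087]
tool_rot: [3.142, -0.0, 1.563]
force: [0.1, 0.2, 0.5]
grip_width: 0.0852
clock: 7.12
position: [0.4284, 0.0623, 0.0092]
tool_rot: [3.141, -0.0, 1.563]
force: [-1.2, 0.6, 10.4]
grip_width: 0.0149
```

View pics/scene2.png

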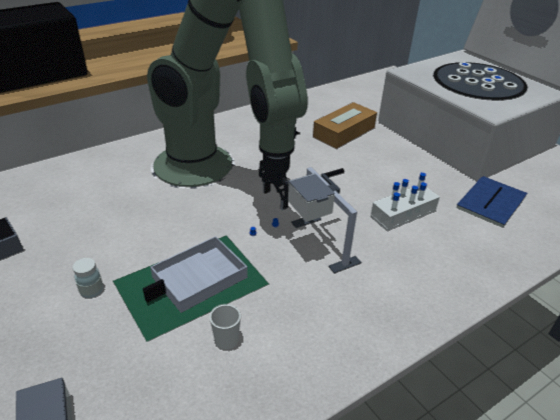

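```bash
python3 -m handwheel '[[0,0,-0.4,0,0,0],[0,0,-1,0,0,0],[0,0,-1,0,0,0],[0,0,-0.5,0,0,0]]' - 60
python3 go.py .4772 -.1567 .08 90
```

```text
clock: 7.62
position: [0.4285, 0.0624, 0.0827]
tool_rot: [3.14, -0.001, 1.563]
force: [0.2, -0.2, -0.2]
grip_width: 0.0146
t 7.62 pos [0.4285 0.0624 0.0827] rpy [179.9  -0.   89.5] F [ 0.2 -0.2 -0.2] w 0.0146 q [-0.54  0.51  0.33  2.22 -0.37  0.46  0.08]
shift now [-8.75  2.02  0.11] shift after rot [-8.77  1.95  0.11] rot [ 0.0002 -0.0001 -0.0013]
```

```bash
python3 -m handwheel '[[-0.9,0.2,0,0,0,0],[-1,0.22,0,0,0,0],[-1,0.22,0,0,0,0],[-1,0.22,0,0,0,0],[-1,0.22,0,0,0,0],[-1,0.22,0,0,0,0],[-1,0.22,0,0,0,0],[-1,0.22,0,0,0,0]]'
python3 -m handwheel '[[-0.86,0.22,0,0,0,0],[0,0,0,0,0,0]]'
python3 - <<'E'
from fit import *
p=grab('top','top3');p=grab('scene','scene3')
E
python3 go.py .4772 -.1567 .020 90
```

```text
clock: 8.62
position: [0.4701, -0.1363, 0.0812]
tool_rot: [-3.141, -0.0, 1.563]
force: [0.1, -0.7, 0.0]
grip_width: 0.0142
clock: 8.88
position: [0.4753, -0.1585, 0.0812]
tool_rot: [3.142, 0.001, 1.561]
force: [0.2, 0.3, -1.0]
grip_width: 0.0139
t 8.97 pos [ 0.4751 -0.1567  0.0811] rpy [-180.    -0.    89.5] F [0.3 0.9 0.5] w 0.0138 q [-0.02  0.58  0.3   2.05 -0.31  0.55  0.49]
shift now [-0.    0.09  2.45] shift after rot [-0.    0.08  2.45] rot [-0.0001 -0.0001 -0.0013]
```

View pics/scene3.png

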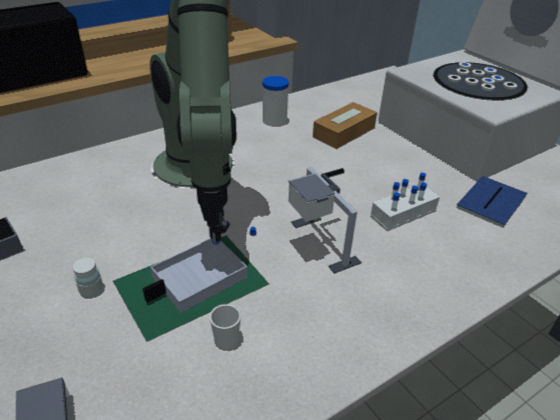

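View pics/top3.png

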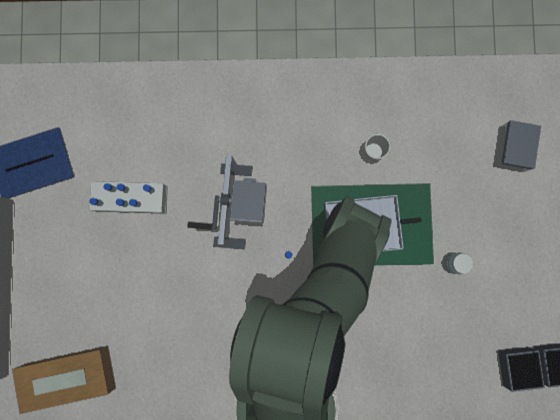

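```bash
python3 - <<'E'
from h import *
a=cv2.imread('pics/scene3.png')[170:310,140:280]; cv2.imwrite('pics/scene3z.png',cv2.resize(a,None,fx=4,fy=4,interpolation=cv2.INTER_CUBIC))
E
```

```text
(no output)
```

View pics/scene3z.png

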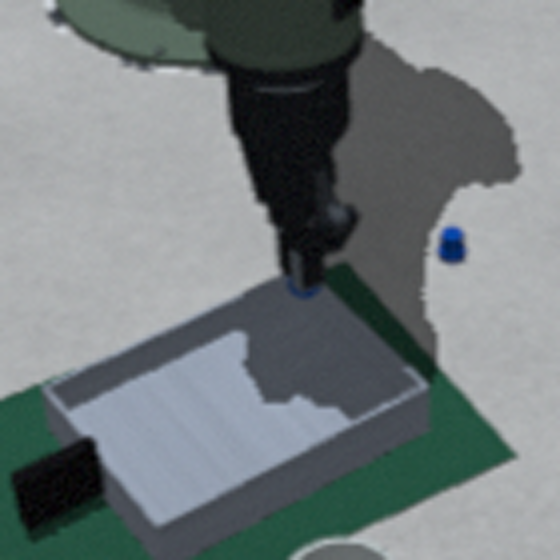

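Scene zoom: a blue flange is visible just below the fingertips (about pixel 216,241), so the stopper is held. Lower it into the trough.

```bash
python3 -m handwheel '[[0,0.05,0.9,0,0,0],[0,0,0.8,0,0,0],[0,0,0.5,0,0,0],[0,0,0.2,0,0,0],[0,0,0,0,0,0]]'
python3 -m handwheel '[[0,0,0,0,0,0],[0,0,0,0,0,0],[0,0,0,0,0,0],[0,0,-0.3,0,0,0],[0,0,-0.7,0,0,0],[0,0,-1,0,0,0],[0,0,-1,0,0,0]]' 0.3
python3 go.py .4290 -.016 .08 90
```

```text
clock: 9.6
position: [0.4767, -0.157, 0.0214]
tool_rot: [-3.141, -0.0, 1.563]
force: [-0.9, -0.7, 0.3]
grip_width: 0.0139
clock: 10.48
position: [0.4767, -0.1572, 0.0982]
tool_rot: [3.141, 0.0, 1.563]
force: [0.3, -0.0, -0.6]
grip_width: 0.03
t 10.47 pos [ 0.4767 -0.1572  0.0982] rpy [180.    0.   89.5] F [ 0.3 -0.  -0.6] w 0.03 q [-0.04  0.56  0.32  2.04 -0.3   0.59  0.48]
shift now [ 5.63 -1.96  0.73] shift after rot [ 5.65 -1.91  0.73] rot [ 0.0001  0.     -0.0013]
```

```bash
python3 -m handwheel '[[0.95,-0.33,0,0,0,0],[0.94,-0.33,0,0,0,0],[0.94,-0.33,0,0,0,0],[0.94,-0.33,0,0,0,0],[0.93,-0.32,0,0,0,0],[0.93,-0.32,0,0,0,0],[0,0,0,0,0,0]]' -1
python3 - <<'E'
from fit import *
for n in('top','scene'):
    p=grab(n,n+'4')
    for c,s in stopblobs(p): 
        X=back(p,c,.013).round(4)
        if .3<X[1]or X[0]<.3 or X[0]>.6: continue
        print(n,c,s,X)
    a=p['pixels'][170:310,140:280] if n=='scene' else p['pixels'][160:300,280:440]
    cv2.imwrite(f'pics/{n}4z.png',cv2.resize(a,None,fx=4,fy=4,interpolation=cv2.INTER_CUBIC))
E
python3 go.py .4290 -.0155 .009 90
```

```text
clock: 11.35
position: [0.4287, -0.0146, 0.0973]
tool_rot: [3.141, -0.001, 1.565]
force: [-0.3, -0.5, 0.2]
grip_width: 0.0852
top [337.9 236.2] 36 [ 0.479 -0.157  0.013]
scene [217. 255.] 19 [ 0.467  -0.1512  0.013 ]
t 11.45 pos [ 0.4292 -0.0161  0.0971] rpy [179.9  -0.   89.6] F [ 0.5  0.4 -0.2] w 0.0855 q [-0.36  0.48  0.33  2.22 -0.33  0.49  0.22]
shift now [ 0.02 -0.01  3.52] shift after rot [ 0.03 -0.01  3.52] rot [ 0.0002 -0.     -0.0012]
```

View pics/scene4z.png

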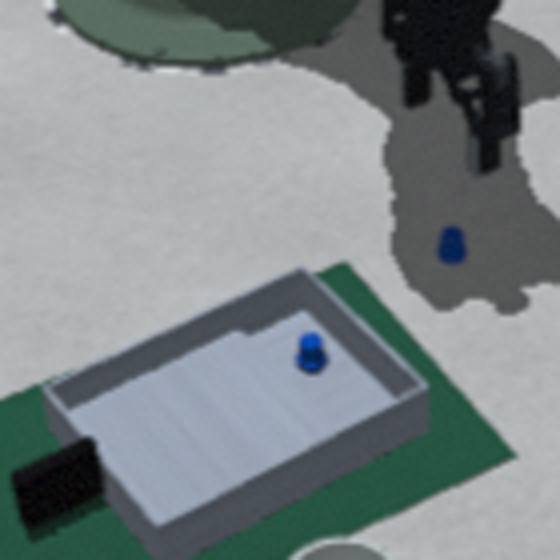

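View pics/top4z.png

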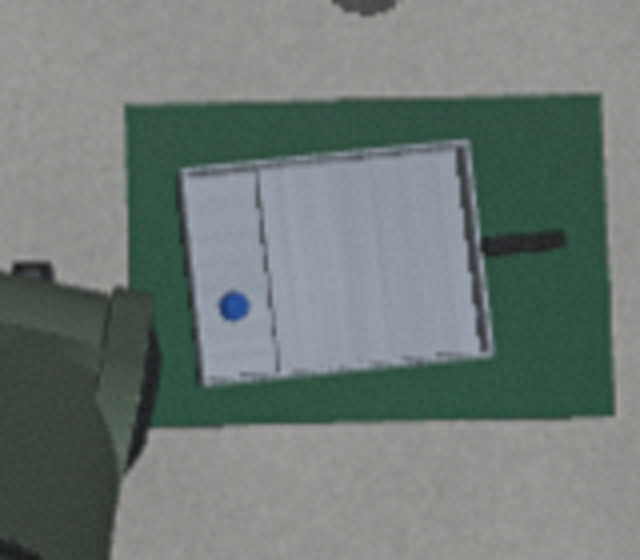

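```bash
python3 -m handwheel '[[0,0,1,0,0,0],[0,0,1,0,0,0],[0,0,0.9,0,0,0],[0,0,0.42,0,0,0],[0,0,0.2,0,0,0]]'
python3 -m handwheel '[[0,0,0,0,0,0],[0,0,0,0,0,0],[0,0,0,0,0,0],[0,0,0,0,0,0],[0,0,0,0,0,0],[0,0,0,0,0,0],[0,0,0,0,0,0]]' 1 40
python3 -m handwheel '[[0,0,-0.4,0,0,0],[0,0,-1,0,0,0],[0,0,-1,0,0,0],[0,0,-0.5,0,0,0],[0,0,0,0,0,0]]' 
python3 go.py .532 -.1525 .08 90
```

```text
clock: 12.08
position: [0.4289, -0.0166, 0.0082]
tool_rot: [-3.142, 0.0, 1.562]
force: [-0.5, 0.3, 0.3]
grip_width: 0.0852
clock: 12.95
position: [0.429, -0.0159, 0.0087]
tool_rot: [3.141, -0.0, 1.563]
force: [-1.5, 0.2, 9.6]
grip_width: 0.015
clock: 13.58
position: [0.4292, -0.0158, 0.0814]
tool_rot: [3.14, -0.0, 1.563]
force: [0.3, 0.5, 0.2]
grip_width: 0.0152
t 13.57 pos [ 0.4292 -0.0158  0.0814] rpy [179.9  -0.   89.6] F [0.3 0.5 0.2] w 0.0152 q [-0.34  0.51  0.31  2.23 -0.36  0.45  0.25]
shift now [-5.44  4.15  0.06] shift after rot [-5.47  4.11  0.06] rot [ 0.0002 -0.     -0.0012]
```

```bash
python3 -m handwheel '[[-0.9,0.7,0,0,0,0],[-0.9,0.7,0,0,0,0],[-0.9,0.7,0,0,0,0],[-0.9,0.7,0,0,0,0],[-0.9,0.7,0,0,0,0],[-0.94,0.65,0,0,0,0],[0,0,0,0,0,0]]'
python3 -m handwheel '[[0,0,0.9,0,0,0],[0,0,0.8,0,0,0],[0,0,0.5,0,0,0],[0,0,0.2,0,0,0],[0,0,0,0,0,0]]'
python3 -m handwheel '[[0,0,0,0,0,0],[0,0,0,0,0,0],[0,0,0,0,0,0],[0,0,-0.3,0,0,0],[0,0,-0.7,0,0,0],[0,0,-1,0,0,0],[0,0,-1,0,0,0]]' 0.3
python3 -m handwheel '[[-1,0,-0.5,0,0,0],[-1,0,0,0,0,0],[-1,0,0,0,0,0],[-1,0,0,0,0,0],[-1,0,0,0,0,0],[-1,0,0,0,0,0]]' -1
python3 - <<'E'
from fit import *
for n in('top','scene'):
    p=grab(n,n+'5')
    for c,s in stopblobs(p): 
        X=back(p,c,.013).round(4)
        if .3<X[1]or X[0]<.3 or X[0]>.6: continue
        print(n,c,s,X)
    a=p['pixels'][170:310,140:280] if n=='scene' else p['pixels'][160:300,280:440]
    cv2.imwrite(f'pics/{n}5z.png',cv2.resize(a,None,fx=4,fy=4,interpolation=cv2.INTER_CUBIC))
E
python3 go.py .518 -.360 .12 94.5
```

```text
clock: 14.45
position: [0.5315, -0.1545, 0.0796]
tool_rot: [-3.141, 0.001, 1.561]
force: [-0.9, 0.6, -0.5]
grip_width: 0.0146
clock: 15.08
position: [0.5314, -0.1528, 0.0208]
tool_rot: [-3.141, -0.0, 1.563]
force: [-0.0, 0.7, 0.8]
grip_width: 0.0153
clock: 15.95
position: [0.5316, -0.1529, 0.0978]
tool_rot: [3.141, 0.0, 1.563]
force: [0.4, 0.1, 0.5]
grip_width: 0.0298
clock: 16.7
position: [0.5303, -0.3038, 0.1097]
tool_rot: [3.141, 0.0, 1.563]
force: [0.5, -0.2, -0.4]
grip_width: 0.0854
top [336.2 216.5] 30 [ 0.5347 -0.1535  0.013 ]
top [337.4 235.6] 25 [ 0.4807 -0.1556  0.013 ]
scene [217.2 254.9] 18 [ 0.4669 -0.1505  0.013 ]
scene [228.7 268.4] 35 [ 0.5292 -0.1492  0.013 ]
t 16.80 pos [ 0.5296 -0.3058  0.1097] rpy [1.80e+02 1.00e-01 8.94e+01] F [-0.5  0.2 -0.2] w 0.0852 q [ 0.21  0.68  0.33  1.75 -0.29  0.76  0.67]
shift now [-2.17 -0.44 -0.41] shift after rot [-2.12 -0.63 -0.41] rot [ 0.0001  0.0003 -0.0143]
```

View pics/scene5z.png

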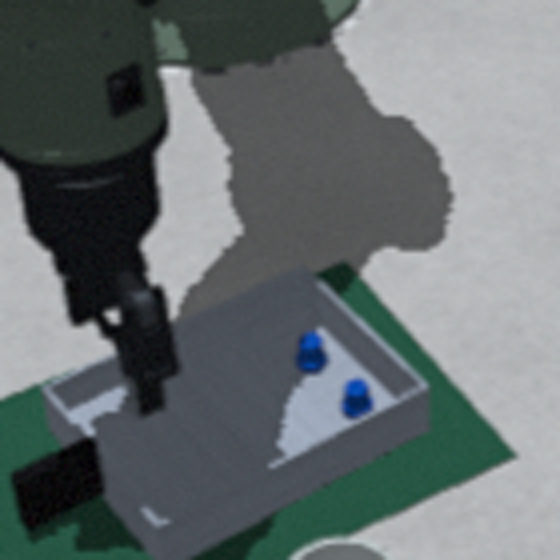

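View pics/top5z.png

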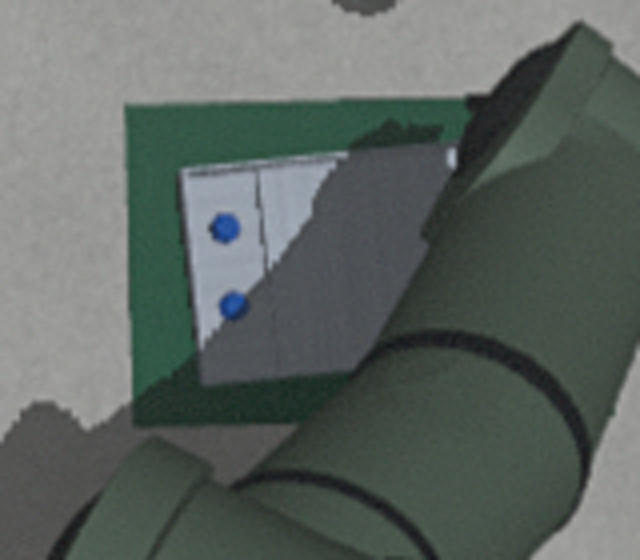

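```bash
python3 -m handwheel '[[0,0,0,0,0,-0.0143],[-0.7,-0.21,0,0,0,0],[-0.7,-0.21,0,0,0,0],[-0.7,-0.21,0,0,0,0],[0,0,0,0,0,0]]'
python3 go.py .518 -.359 .0235 94.5
python3 - <<'E'
from fit import *
grab('scene','scene6')
E
```

```text
clock: 17.42
position: [0.5178, -0.3585, 0.1083]
tool_rot: [-3.141, 0.001, 1.649]
force: [-0.9, 0.6, 0.1]
grip_width: 0.0854
t 17.43 pos [ 0.5178 -0.3585  0.1083] rpy [-180.     0.    94.5] F [-0.9  0.6  0.1] w 0.0854 q [ 0.32  0.7   0.3   1.7  -0.27  0.79  0.82]
shift now [-0.02  0.01  3.39] shift after rot [-0.02  0.    3.39] rot [-0.0001  0.0001  0.    ]
```

View pics/scene6.png

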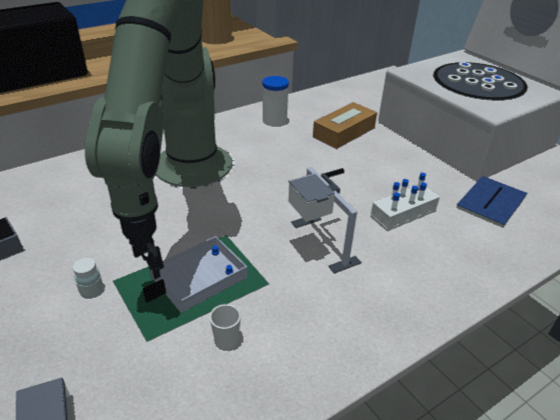

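Gripper is above the fin (scene ~(152,285)), jaws straddling it. Descend and grip.

```bash
python3 -m handwheel '[[0,0,1,0,0,0],[0,0,1,0,0,0],[0,0,0.8,0,0,0],[0,0,0.4,0,0,0],[0,0,0.19,0,0,0]]'
python3 -m handwheel '[[0,0,0,0,0,0],[0,0,0,0,0,0],[0,0,0,0,0,0],[0,0,0,0,0,0],[0,0,0,0,0,0],[0,0,0,0,0,0],[0,0,0,0,0,0],[0,0,0,0,0,0]]' 1 110
python3 -m handwheel '[[0,0,-0.2,0,0,0],[0,0,-0.2,0,0,0],[0,0,0,0,0,0],[0,0,0,0,0,0]]'
python3 - <<'E'
from fit import *
grab('scene','scene7')
E
python3 go.py .5537 -.0318 .0335 84.5
```

```text
clock: 18.1
position: [0.5189, -0.3564, 0.0233]
tool_rot: [-3.141, -0.0, 1.653]
force: [0.7, -1.3, 0.6]
grip_width: 0.0854
clock: 19.1
position: [0.5189, -0.3565, 0.024]
tool_rot: [3.141, 0.0, 1.653]
force: [-1.5, 1.2, 6.3]
grip_width: 0.0106
clock: 19.6
position: [0.5188, -0.3564, 0.0335]
tool_rot: [-3.142, -0.0, 1.653]
force: [0.1, -0.2, -3.7]
grip_width: 0.0102
t 19.65 pos [ 0.5188 -0.3564  0.0334] rpy [-180.    -0.    94.7] F [-0.   0.6 -3.4] w 0.0106 q [ 0.34  0.8   0.25  1.72 -0.3   0.65  0.84]
shift now [12.83  2.45 -0.  ] shift after rot [13.06  0.15 -0.  ] rot [-0.     -0.      0.0283]
```

View pics/scene7.png

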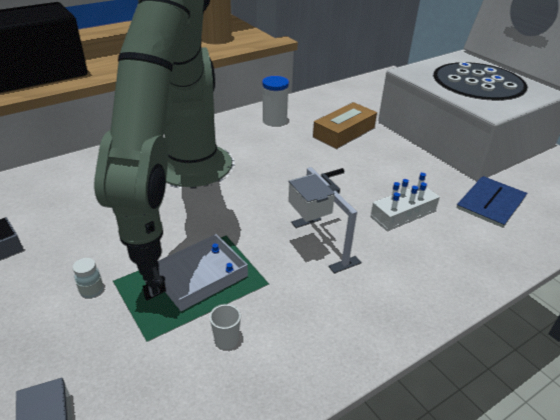

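```bash
python3 -m handwheel '[[0.2,0.03,0,0,0,0.0035],[0.4,0.06,0,0,0,0.0035],[0.5,0.07,0,0,0,0.0035],[0.5,0.07,0,0,0,0.0035],[0.5,0.05,0,0,0,0.0035],[0.5,0.05,0,0,0,0.0035],[0.5,0.04,0,0,0,0.0035],[0.4,0.03,0,0,0,0.0035]]'
python3 -m handwheel '[[0.2,0,0,0,0,0],[0,0,0,0,0,0],[0,0,0,0,0,0]]'
python3 - <<'E'
from fit import *
grab('scene','scene8')
p=grab('top','top8')
print(stopblobs(p)[-4:])
cv2.imwrite('pics/top8z.png',cv2.resize(p['pixels'][130:280,180:480],None,fx=2.6,fy=2.6,interpolation=cv2.INTER_CUBIC))
E
python3 go.py .554 -.0278 .0335 84.5
```

```text
clock: 20.65
position: [0.5291, -0.268, 0.0336]
tool_rot: [3.142, -0.0, 1.475]
force: [-0.1, 1.0, -2.5]
grip_width: 0.0106
clock: 21.02
position: [0.5293, -0.2644, 0.0336]
tool_rot: [3.142, 0.0, 1.476]
force: [0.2, -0.1, -3.9]
grip_width: 0.0104
[(array([118.8, 201.6]), np.int32(35)), (array([132. , 202.2]), np.int32(35)), (array([309.8, 200.3]), np.int32(32)), (array([303.3, 230.4]), np.int32(34))]
t 21.12 pos [ 0.5292 -0.2645  0.0336] rpy [180.    0.   84.6] F [-0.4 -1.5 -3.9] w 0.0103 q [ 0.16  0.77  0.3   1.83 -0.38  0.6   0.6 ]
shift now [9.52 0.09 0.  ] shift after rot [9.52 0.08 0.  ] rot [0.     0.     0.0002]
```

View pics/top8z.png

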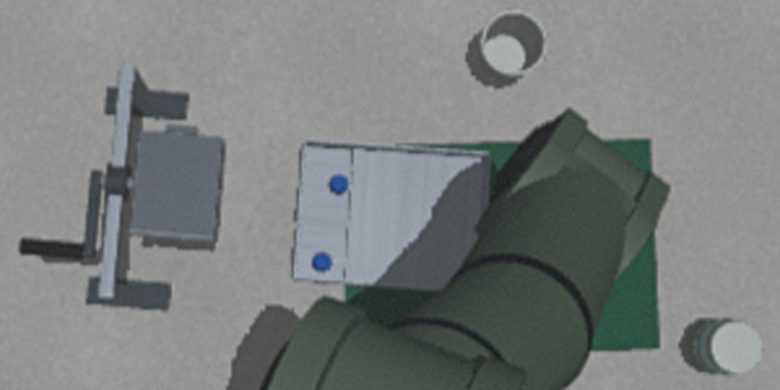

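View pics/scene8.png

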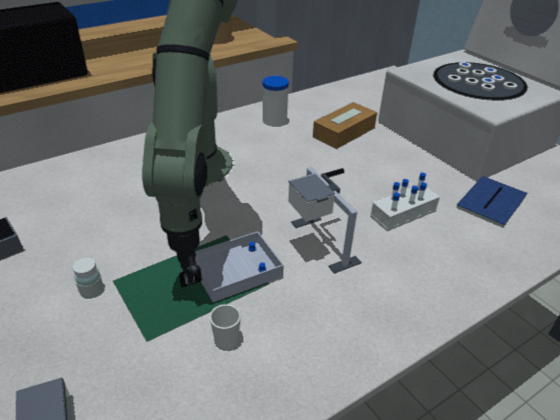

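```bash
python3 -m handwheel '[[0.2,0,0,0,0,0],[0.4,0.01,0,0,0,0],[0.6,0.01,0,0,0,0],[0.7,0.01,0,0,0,0],[0.7,0.01,0,0,0,0],[0.7,0.01,0,0,0,0],[0.7,0.01,0,0,0,0],[0.7,0.01,0,0,0,0]]'
python3 -m handwheel '[[0.7,0.01,0,0,0,0],[0.7,0,0,0,0,0],[0.7,0,0,0,0,0],[0.7,0,0,0,0,0],[0.7,0,0,0,0,0],[0.6,0,0,0,0,0],[0.4,0,0,0,0,0],[0.3,0,0,0,0,0]]'
python3 -m handwheel '[[0.02,0,0,0,0,0],[0,0,0,0,0,0],[0,0,0,0,0,0]]'
python3 - <<'E'
from fit import *
grab('scene','scene9')
p=grab('top','top9')
cv2.imwrite('pics/top9z.png',cv2.resize(p['pixels'][130:280,180:480],None,fx=2.6,fy=2.6,interpolation=cv2.INTER_CUBIC))
E
python3 go.py .554 -.0278 .0235 84.5
```

```text
clock: 22.12
position: [0.5424, -0.1459, 0.0336]
tool_rot: [3.141, 0.0, 1.477]
force: [-0.6, -0.1, -3.6]
grip_width: 0.0107
clock: 23.12
position: [0.5537, -0.0272, 0.0336]
tool_rot: [-3.142, 0.0, 1.477]
force: [-0.3, 0.8, -1.8]
grip_width: 0.0104
clock: 23.5
position: [0.5537, -0.0278, 0.0336]
tool_rot: [3.142, 0.0, 1.476]
force: [0.2, -0.0, -2.7]
grip_width: 0.0106
t 23.60 pos [ 0.5537 -0.0276  0.0336] rpy [180.    0.   84.6] F [-0.  -0.1 -3.3] w 0.0103 q [-0.29  0.74  0.33  1.93 -0.44  0.55  0.25]
shift now [-0.01  0.01  0.4 ] shift after rot [-0.01  0.01  0.4 ] rot [0.     0.     0.0002]
```

View pics/top9z.png

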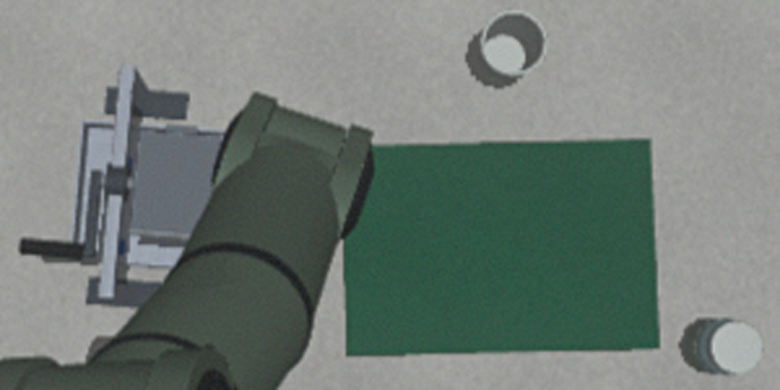

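View pics/scene9.png

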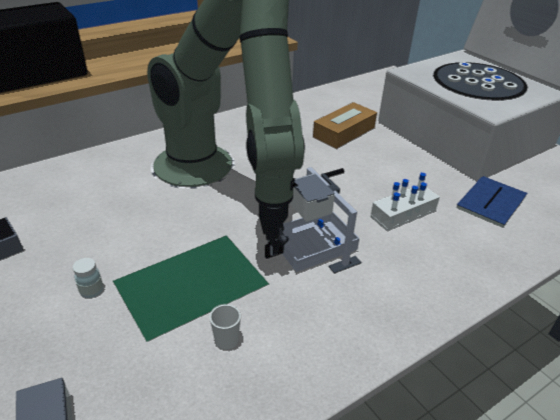

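```bash
python3 -m handwheel '[[0,0,0.15,0,0,0],[0,0,0.15,0,0,0],[0,0,0.1,0,0,0],[0,0,0.02,0,0,0],[0,0,0,0,0,0]]'
python3 -m handwheel '[[0,0,0,0,0,0],[0,0,0,0,0,0],[0,0,0,0,0,0],[0,0,0,0,0,0],[0,0,-0.3,0,0,0],[0,0,-0.8,0,0,0],[0,0,-1,0,0,0],[0,0,-1,0,0,0]]' -0.2
python3 -m handwheel '[[-0.5,0,-1,0,0,0],[-0.5,0,-1,0,0,0],[0,0,-1,0,0,0],[0,0,-1,0,0,0],[0,0,-1,0,0,0],[0,0,-1,0,0,0],[0,0,-1,0,0,0],[0,0,-0.3,0,0,0]]'
python3 - <<'E'
from fit import *
p=grab('scene','scene10')
cv2.imwrite('pics/scene10z.png',cv2.resize(p['pixels'][150:290,230:370],None,fx=4,fy=4,interpolation=cv2.INTER_CUBIC))
p=grab('top','top10')
cv2.imwrite('pics/top10z.png',cv2.resize(p['pixels'][130:280,180:360],None,fx=4,fy=4,interpolation=cv2.INTER_CUBIC))
E
python3 go.py .5063 .205 .31 84.5
```

```text
clock: 24.22
position: [0.5536, -0.0275, 0.0238]
tool_rot: [-3.142, -0.0, 1.476]
force: [-7.1, -1.3, 20.4]
grip_width: 0.0101
clock: 25.22
position: [0.5537, -0.0273, 0.1018]
tool_rot: [3.141, 0.0, 1.476]
force: [-0.4, 0.5, -0.0]
grip_width: 0.0514
clock: 26.22
position: [0.5517, -0.0522, 0.2846]
tool_rot: [3.14, -0.001, 1.476]
force: [-0.0, 0.1, -1.0]
grip_width: 0.0512
t 26.32 pos [ 0.5515 -0.0521  0.2835] rpy [179.9  -0.   84.6] F [ 0.8  0.5 -0.6] w 0.0512 q [-0.41  0.4   0.54  1.75 -0.23  1.06  0.12]
shift now [10.07 -2.76 -1.06] shift after rot [10.06 -2.78 -1.06] rot [ 0.0001 -0.0001  0.0003]
```

View pics/top10z.png

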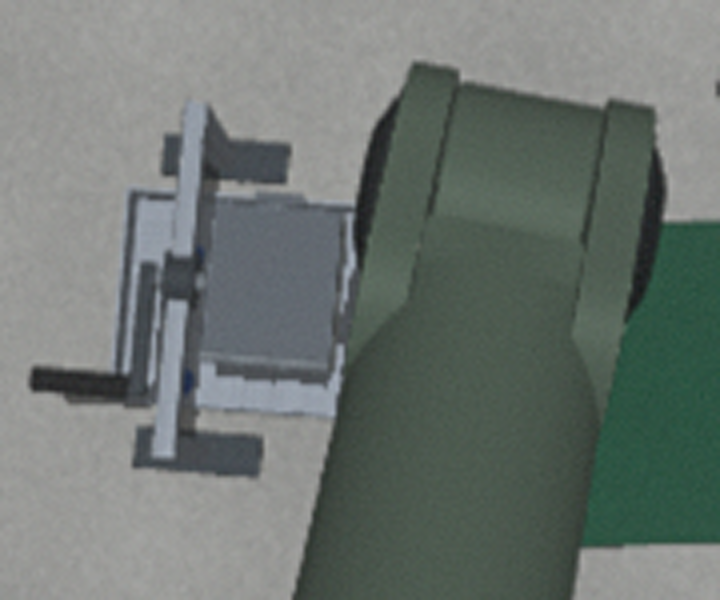

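View pics/scene10z.png

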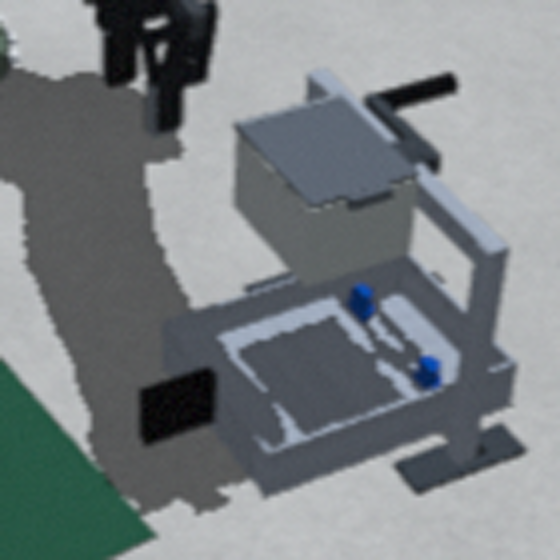

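```bash
python3 -m handwheel '[[0.8,0,-1,0,0,0],[1,0,-0.06,0,0,0],[1,0,0,0,0,0],[1,0,0,0,0,0],[1,-0.4,0,0,0,0],[1,-0.4,0,0,0,0],[1,-0.4,0,0,0,0],[1,-0.4,0,0,0,0]]'
python3 -m handwheel '[[1,-0.4,0,0,0,0],[0.9,-0.4,0,0,0,0],[0.36,-0.36,0,0,0,0],[0,0,0,0,0,0]]'
python3 - <<'E'
from fit import *
p=grab('scene','scene11')
cv2.imwrite('pics/scene11z.png',cv2.resize(p['pixels'][110:270,250:410],None,fx=3.5,fy=3.5,interpolation=cv2.INTER_CUBIC))
E
python3 go.py .5063 .205 .1613 84.5
```

```text
clock: 27.32
position: [0.5292, 0.1466, 0.3085]
tool_rot: [-3.14, 0.001, 1.477]
force: [-0.3, 0.4, -1.0]
grip_width: 0.0514
clock: 27.82
position: [0.5058, 0.2048, 0.3091]
tool_rot: [-3.141, 0.0, 1.478]
force: [0.4, 0.3, -0.1]
grip_width: 0.0512
t 27.88 pos [0.5063 0.2041 0.3093] rpy [-180.     0.    84.6] F [ 0.4 -0.6 -0.5] w 0.0512 q [-0.86  0.35  0.49  1.73 -0.18  1.11 -0.41]
shift now [ 0.04 -0.    5.92] shift after rot [ 0.03 -0.    5.92] rot [-0.      0.0001  0.0003]
```

View pics/scene11z.png

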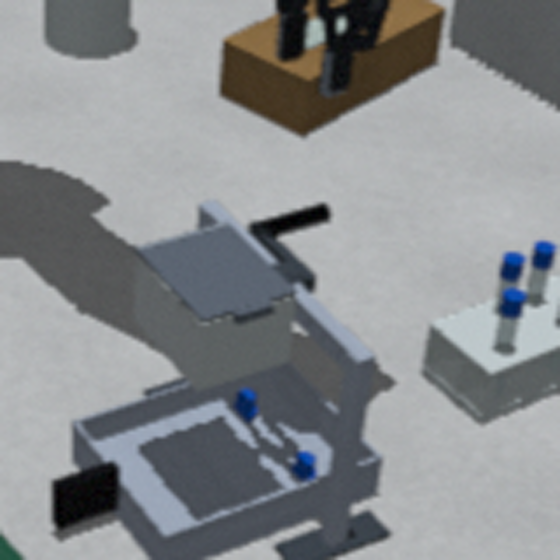

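```bash
python3 -m handwheel '[[0,0,1,0,0,0],[0,0,1,0,0,0],[0,0,1,0,0,0],[0,0,1,0,0,0],[0,0,0.8,0,0,0],[0,0,0.6,0,0,0],[0,0,0.4,0,0,0],[0,0,0.12,0,0,0]]'
python3 -m handwheel '[[0,0,0,0,0,0],[0,0,0,0,0,0],[0,0,0,0,0,0],[0,0,0,0,0,0],[0,0,0,0,0,0],[0,0,0,0,0,0]]' 1 30
python3 - <<'E'
from fit import *
p=grab('scene','scene12')
cv2.imwrite('pics/scene12z.png',cv2.resize(p['pixels'][110:270,250:410],None,fx=3.5,fy=3.5,interpolation=cv2.INTER_CUBIC))
E
python3 go.py .5063 .205 .1613 84.5
```

```text
clock: 28.88
position: [0.5065, 0.2045, 0.1613]
tool_rot: [-3.141, 0.0, 1.476]
force: [0.1, 0.3, -0.1]
grip_width: 0.0514
clock: 29.62
position: [0.5045, 0.2052, 0.1619]
tool_rot: [-3.138, -0.0, 1.477]
force: [-15.8, 0.8, 14.3]
grip_width: 0.0149
t 29.68 pos [0.5045 0.2051 0.162 ] rpy [-179.8   -0.    84.6] F [-14.8   0.2  14.3] w 0.0149 q [-0.79  0.52  0.41  1.89 -0.29  0.79 -0.32]
shift now [0.   0.07 0.03] shift after rot [0.   0.07 0.03] rot [-0.0005 -0.      0.0004]
```

View pics/scene12z.png

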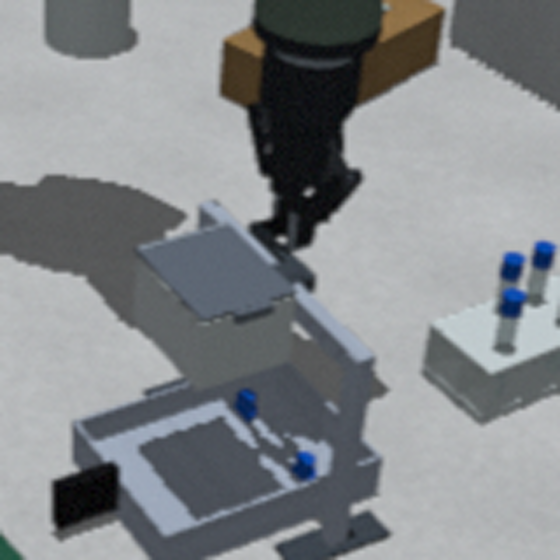

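```bash
python3 -m handwheel '[[0,-0.08,0,0,0,0],[0,0,0,0,0,0],[0,0,0,0,0,0]]'
python3 -c "
import numpy as np
a=np.arange(0,3.15,.1)
print([[round(2.8*(np.cos(x)-np.cos(x+.1)),2),round(-2.8*(np.sin(x+.1)-np.sin(x)),2)] for x in a[:31]])"; python3 go.py .5063 .205 .1613 84.5
```

```text
clock: 30.05
position: [0.5044, 0.2051, 0.1621]
tool_rot: [3.142, -0.0, 1.477]
force: [-3.9, -0.3, 8.5]
grip_width: 0.0151
[[np.float64(0.01), np.float64(-0.28)], [np.float64(0.04), np.float64(-0.28)], [np.float64(0.07), np.float64(-0.27)], [np.float64(0.1), np.float64(-0.26)], [np.float64(0.12), np.float64(-0.25)], [np.float64(0.15), np.float64(-0.24)], [np.float64(0.17), np.float64(-0.22)], [np.float64(0.19), np.float64(-0.2)], [np.float64(0.21), np.float64(-0.18)], [np.float64(0.23), np.float64(-0.16)], [np.float64(0.24), np.float64(-0.14)], [np.float64(0.26), np.float64(-0.11)], [np.float64(0.27), np.float64(-0.09)], [np.float64(0.27), np.float64(-0.06)], [np.float64(0.28), np.float64(-0.03)], [np.float64(0.28), np.float64(-0.01)], [np.float64(0.28), np.float64(0.02)], [np.float64(0.28), np.float64(0.05)], [np.float64(0.27), np.float64(0.08)], [np.float64(0.26), np.float64(0.1)], [np.float64(0.25), np.float64(0.13)], [np.float64(0.23), np.float64(0.15)], [np.float64(0.22), np.float64(0.18)], [np.float64(0.2), np.float64(0.2)], [np.float64(0.18), np.float64(0.22)], [np.float64(0.16), np.float64(0.23)], [np.float64(0.13), np.float64(0.25)], [np.float64(0.11), np.float64(0.26)], [np.float64(0.08), np.float64(0.27)], [np.float64(0.05), np.float64(0.27)], [np.float64(0.03), np.float64(0.28)]]
t 30.05 pos [0.5044 0.2051 0.1621] rpy [180.   -0.   84.6] F [-3.9 -0.3  8.5] w 0.0151 q [-0.79  0.52  0.41  1.9  -0.28  0.78 -0.32]
shift now [0.   0.08 0.03] shift after rot [0.   0.08 0.03] rot [ 0.     -0.0001  0.0003]
```

```bash
python3 -m handwheel '[[0,0.01,-0.28,0,0,0],[0,0.04,-0.28,0,0,0],[0,0.07,-0.27,0,0,0],[0,0.1,-0.26,0,0,0],[0,0.12,-0.25,0,0,0],[0,0.15,-0.24,0,0,0],[0,0.17,-0.22,0,0,0],[0,0,0,0,0,0]]' - 40
python3 - <<'E'
from fit import *
p=grab('scene','scene13')
cv2.imwrite('pics/scene13z.png',cv2.resize(p['pixels'][110:270,250:410],None,fx=3.5,fy=3.5,interpolation=cv2.INTER_CUBIC))
E
python3 go.py .5063 .205 .1613 84.5
```

```text
clock: 31.05
position: [0.5175, 0.2039, 0.2069]
tool_rot: [-3.134, 0.0, 1.478]
force: [-30.1, 1.2, 18.3]
grip_width: 0.0141
t 31.10 pos [0.5174 0.2039 0.2069] rpy [-179.6    0.    84.7] F [-30.    1.8  19.3] w 0.0146 q [-0.79  0.48  0.44  1.82 -0.26  0.9  -0.33]
shift now [ 0.   -0.43  1.83] shift after rot [ 0.   -0.45  1.82] rot [-0.0011  0.0001  0.0004]
```

View pics/scene13z.png

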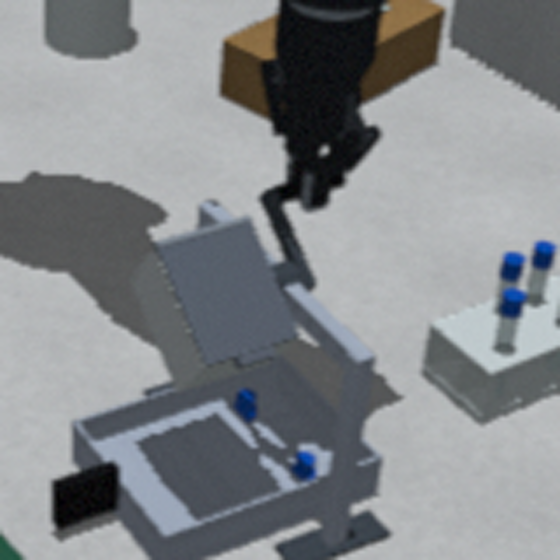

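```bash
python3 -m handwheel '[[0,-0.11,-0.08,0,0,0],[0,0,0,0,0,0]]'
python3 -m handwheel '[[0,0.19,-0.2,0,0,0],[0,0.21,-0.18,0,0,0],[0,0,0,0,0,0]]'
python3 -m handwheel '[[0,0.23,-0.16,0,0,0],[0,0.24,-0.14,0,0,0],[0,0,0,0,0,0]]'; python3 go.py .5063 .205 .1613 84.5
```

```text
clock: 31.35
position: [0.5182, 0.2036, 0.209]
tool_rot: [3.141, -0.0, 1.476]
force: [-3.2, 1.4, 0.3]
grip_width: 0.0147
clock: 31.72
position: [0.5261, 0.203, 0.2187]
tool_rot: [-3.137, 0.0, 1.477]
force: [-23.2, -0.3, 20.6]
grip_width: 0.0153
clock: 32.1
position: [0.5386, 0.2019, 0.2274]
tool_rot: [-3.139, -0.001, 1.477]
force: [-25.5, -1.9, 37.2]
grip_width: 0.0144
t 32.10 pos [0.5386 0.2019 0.2274] rpy [-1.798e+02 -1.000e-01  8.460e+01] F [-25.5  -1.9  37.2] w 0.0144 q [-0.78  0.48  0.45  1.76 -0.25  0.96 -0.32]
shift now [-0.   -1.29  2.65] shift after rot [-0.   -1.3   2.64] rot [-0.0005 -0.0002  0.0003]
```

```bash
python3 -m handwheel '[[0,-0.1,-0.16,0,0,0],[0,0,0,0,0,0]]'
cat > arc.py <<'E'
import sys
from h import *
C=np.array([.5742,.1669])
o=bot.observe(); p=o['position']
# stand-x coordinate along tool y dir from centre (project on stand x axis)
s=np.array([.9953,-.0969]); cxy=np.array([C[0],.205-.0675*.0969])
u=(p[:2]-cxy)@s; w=p[2]-C[1]
a=np.arctan2(w,-u); print('t',round(o['clock'],2),'r',round(np.hypot(u,w)*1e3,1),'a',round(a,3),'F',o['force'].round(1),'w',round(o['grip_width'],4),'yoff',((p[:2]-cxy)@[.0969,.9953]).round(4))
n=int(sys.argv[1]); d=float(sys.argv[2])
r=.070/.025; g=-np.cos(a)*r+0; 
for i in range(n):
    b=a+d*(i+1); c=a+d*i
    print([0,round(r*(np.cos(c)-np.cos(b)),2),round(-r*(np.sin(b)-np.sin(c)),2),0,0,0],end=',')
print()
E
python3 arc.py 8 .1
```

```text
clock: 32.35
position: [0.5385, 0.2014, 0.2293]
tool_rot: [3.139, 0.0, 1.476]
force: [11.0, 0.7, -19.0]
grip_width: 0.0142
t 32.35 r 72.0 a 1.05 F [ 11.    0.7 -19. ] w 0.0142 yoff -0.0005
[0, np.float64(0.25), np.float64(-0.13), 0, 0, 0],[0, np.float64(0.26), np.float64(-0.1), 0, 0, 0],[0, np.float64(0.27), np.float64(-0.07), 0, 0, 0],[0, np.float64(0.28), np.float64(-0.05), 0, 0, 0],[0, np.float64(0.28), np.float64(-0.02), 0, 0, 0],[0, np.float64(0.28), np.float64(0.01), 0, 0, 0],[0, np.float64(0.28), np.float64(0.04), 0, 0, 0],[0, np.float64(0.27), np.float64(0.06), 0, 0, 0],
```

```bash
python3 -m handwheel '[[0,0.24,-0.1,0,0,0],[0,0.26,-0.1,0,0,0],[0,0.27,-0.07,0,0,0],[0,0.28,-0.05,0,0,0],[0,0,0,0,0,0]]'
python3 arc.py 8 .1
```

```text
clock: 32.98
position: [0.5641, 0.1995, 0.2388]
tool_rot: [3.141, -0.001, 1.476]
force: [-6.1, 0.3, 10.3]
grip_width: 0.0138
t 32.98 r 72.6 a 1.431 F [-6.1  0.3 10.3] w 0.0138 yoff 0.0
[0, np.float64(0.28), np.float64(-0.03), 0, 0, 0],[0, np.float64(0.28), np.float64(0.0), 0, 0, 0],[0, np.float64(0.28), np.float64(0.03), 0, 0, 0],[0, np.float64(0.27), np.float64(0.06), 0, 0, 0],[0, np.float64(0.27), np.float64(0.09), 0, 0, 0],[0, np.float64(0.26), np.float64(0.11), 0, 0, 0],[0, np.float64(0.24), np.float64(0.14), 0, 0, 0],[0, np.float64(0.23), np.float64(0.16), 0, 0, 0],
```

```bash
python3 -m handwheel '[[0,0.28,-0.05,0,0,0],[0,0.28,-0.02,0,0,0],[0,0.28,0.03,0,0,0],[0,0.28,0.05,0,0,0],[0,0,0,0,0,0]]'
python3 - <<'E'
from fit import *
p=grab('scene','scene14')
cv2.imwrite('pics/scene14z.png',cv2.resize(p['pixels'][110:270,250:410],None,fx=3.5,fy=3.5,interpolation=cv2.INTER_CUBIC))
E
python3 arc.py 8 .1
```

```text
clock: 33.6
position: [0.5922, 0.1968, 0.2383]
tool_rot: [3.141, -0.001, 1.476]
force: [-2.5, 1.7, 4.2]
grip_width: 0.0138
t 33.65 r 73.6 a 1.817 F [-1.4  0.2  5.3] w 0.014 yoff 0.0001
[0, np.float64(0.27), np.float64(0.08), 0, 0, 0],[0, np.float64(0.26), np.float64(0.11), 0, 0, 0],[0, np.float64(0.25), np.float64(0.13), 0, 0, 0],[0, np.float64(0.23), np.float64(0.16), 0, 0, 0],[0, np.float64(0.21), np.float64(0.18), 0, 0, 0],[0, np.float64(0.2), np.float64(0.2), 0, 0, 0],[0, np.float64(0.17), np.float64(0.22), 0, 0, 0],[0, np.float64(0.15), np.float64(0.24), 0, 0, 0],
```

View pics/scene14z.png

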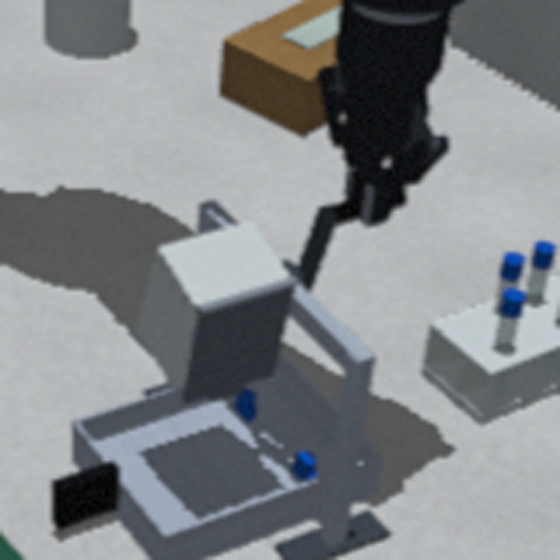

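```bash
sed -i 's/.1669\]/.1710]/' arc.py; python3 -m handwheel '[[0,0.27,0.07,0,0,0],[0,0.26,0.1,0,0,0],[0,0.25,0.12,0,0,0],[0,0.23,0.15,0,0,0],[0,0,0,0,0,0]]'; python3 arc.py 8 .1
```

```text
clock: 34.28
position: [0.6166, 0.1943, 0.2265]
tool_rot: [-3.141, -0.0, 1.477]
force: [-1.8, 0.9, 1.8]
grip_width: 0.0144
t 34.27 r 69.9 a 2.226 F [-1.8  0.9  1.8] w 0.0144 yoff -0.0
[0, np.float64(0.21), np.float64(0.18), 0, 0, 0],[0, np.float64(0.19), np.float64(0.2), 0, 0, 0],[0, np.float64(0.17), np.float64(0.22), 0, 0, 0],[0, np.float64(0.15), np.float64(0.24), 0, 0, 0],[0, np.float64(0.13), np.float64(0.25), 0, 0, 0],[0, np.float64(0.1), np.float64(0.26), 0, 0, 0],[0, np.float64(0.07), np.float64(0.27), 0, 0, 0],[0, np.float64(0.05), np.float64(0.28), 0, 0, 0],
```

```bash
python3 -m handwheel '[[0,0.21,0.18,0,0,0],[0,0.19,0.2,0,0,0],[0,0.17,0.22,0,0,0],[0,0.15,0.24,0,0,0],[0,0,0,0,0,0]]'; python3 arc.py 6 .1;  python3 - <<'E'
from fit import *
p=grab('scene','scene15')
cv2.imwrite('pics/scene15z.png',cv2.resize(p['pixels'][110:270,250:410],None,fx=3.5,fy=3.5,interpolation=cv2.INTER_CUBIC))
E
```

```text
clock: 34.9
position: [0.6348, 0.1926, 0.2054]
tool_rot: [3.141, 0.0, 1.477]
force: [0.7, 0.1, 0.2]
grip_width: 0.0143
t 34.9 r 69.9 a 2.628 F [0.7 0.1 0.2] w 0.0143 yoff 0.0
[0, np.float64(0.13), np.float64(0.25), 0, 0, 0],[0, np.float64(0.1), np.float64(0.26), 0, 0, 0],[0, np.float64(0.07), np.float64(0.27), 0, 0, 0],[0, np.float64(0.05), np.float64(0.28), 0, 0, 0],[0, np.float64(0.02), np.float64(0.28), 0, 0, 0],[0, np.float64(-0.01), np.float64(0.28), 0, 0, 0],
```

View pics/scene15z.png

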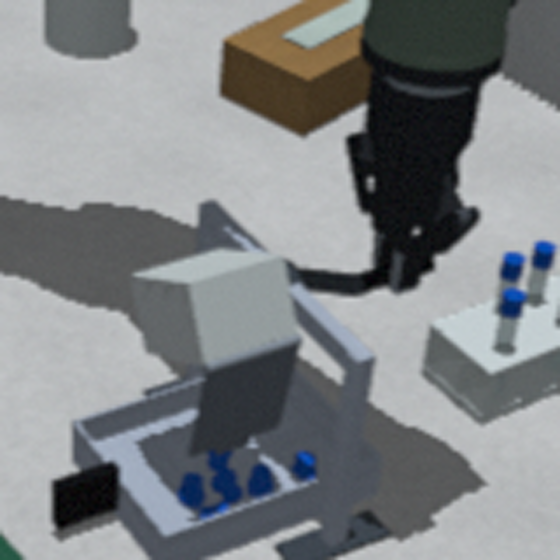

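```bash
python3 -m handwheel '[[0,0.13,0.25,0,0,0],[0,0.1,0.26,0,0,0],[0,0.07,0.27,0,0,0],[0,0.05,0.28,0,0,0],[0,0.01,0.22,0,0,0],[0,0,0,0,0,0],[0,0,0,0,0,0]]'; python3 arc.py 3 -.1;  python3 - <<'E'
from fit import *
p=grab('scene','scene16')
cv2.imwrite('pics/scene16z.png',cv2.resize(p['pixels'][110:270,250:410],None,fx=3.5,fy=3.5,interpolation=cv2.INTER_CUBIC))
E
```

```text
clock: 35.83
position: [0.6434, 0.1918, 0.1733]
tool_rot: [3.141, 0.0, 1.477]
force: [2.4, -1.1, -2.4]
grip_width: 0.0146
t 35.83 r 69.6 a 3.108 F [ 2.4 -1.1 -2.4] w 0.0146 yoff 0.0
[0, np.float64(-0.02), np.float64(-0.28), 0, 0, 0],[0, np.float64(-0.05), np.float64(-0.28), 0, 0, 0],[0, np.float64(-0.08), np.float64(-0.27), 0, 0, 0],
```

View pics/scene16z.png

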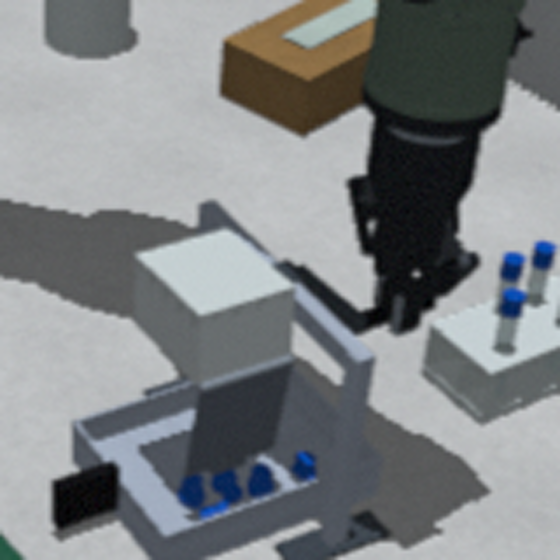

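```bash
python3 -m handwheel '[[0,0,0.12,0,0,0],[0,0,0.08,0,0,0],[0,0,0,0,0,0],[0,0,0,0,0,0],[0,0,0,0,0,0]]'; python3 arc.py 5 -.1
```

```text
clock: 36.5
position: [0.6437, 0.1917, 0.1699]
tool_rot: [3.14, -0.001, 1.476]
force: [-6.0, -2.5, 19.3]
grip_width: 0.0142
t 36.5 r 69.9 a -3.126 F [-6.  -2.5 19.3] w 0.0142 yoff 0.0001
[0, np.float64(-0.01), np.float64(-0.28), 0, 0, 0],[0, np.float64(-0.04), np.float64(-0.28), 0, 0, 0],[0, np.float64(-0.07), np.float64(-0.27), 0, 0, 0],[0, np.float64(-0.09), np.float64(-0.26), 0, 0, 0],[0, np.float64(-0.12), np.float64(-0.25), 0, 0, 0],
```

```bash
python3 -m handwheel '[[0,0,-0.06,0,0,0],[0,-0.02,-0.28,0,0,0],[0,-0.04,-0.28,0,0,0],[0,-0.07,-0.27,0,0,0],[0,-0.09,-0.26,0,0,0],[0,-0.12,-0.25,0,0,0],[0,0,0,0,0,0]]'; python3 arc.py 5 -.1; python3 - <<'E'
from fit import *
p=grab('scene','scene17')
cv2.imwrite('pics/scene17z.png',cv2.resize(p['pixels'][110:270,250:410],None,fx=3.5,fy=3.5,interpolation=cv2.INTER_CUBIC))
E
```

```text
clock: 37.38
position: [0.6354, 0.1925, 0.2038]
tool_rot: [3.14, -0.0, 1.477]
force: [5.8, -2.6, 0.7]
grip_width: 0.0145
t 37.38 r 69.7 a 2.651 F [ 5.8 -2.6  0.7] w 0.0145 yoff -0.0
[0, np.float64(-0.14), np.float64(-0.24), 0, 0, 0],[0, np.float64(-0.17), np.float64(-0.22), 0, 0, 0],[0, np.float64(-0.19), np.float64(-0.21), 0, 0, 0],[0, np.float64(-0.21), np.float64(-0.19), 0, 0, 0],[0, np.float64(-0.23), np.float64(-0.16), 0, 0, 0],
```

View pics/scene17z.png

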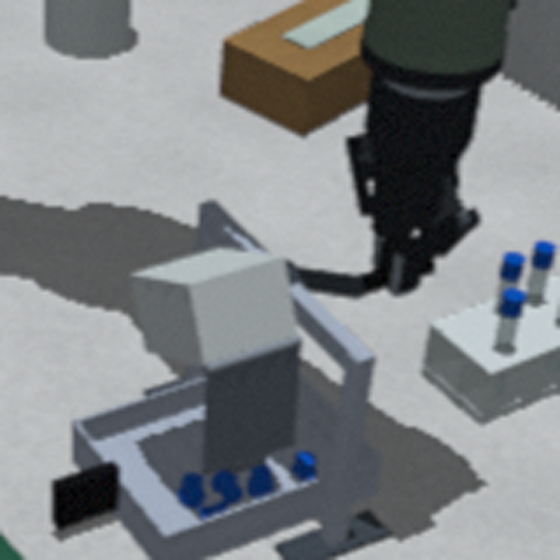

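Turning back along the same circle; the stoppers lie on the deck (scene ~(305–335,250)). Continue.

```bash
python3 -m handwheel '[[0,-0.14,-0.24,0,0,0],[0,-0.17,-0.22,0,0,0],[0,-0.19,-0.21,0,0,0],[0,-0.21,-0.19,0,0,0],[0,-0.23,-0.16,0,0,0],[0,0,0,0,0,0]]'; python3 arc.py 5 -.1
python3 -m handwheel '[[0,-0.25,-0.14,0,0,0],[0,-0.26,-0.11,0,0,0],[0,-0.27,-0.09,0,0,0],[0,-0.28,-0.06,0,0,0],[0,0,0,0,0,0]]'; python3 arc.py 8 -.1
```

```text
clock: 38.17
position: [0.6142, 0.1947, 0.2312]
tool_rot: [3.134, -0.002, 1.476]
force: [12.5, -2.6, 15.4]
grip_width: 0.0143
t 38.17 r 72.3 a 2.159 F [12.5 -2.6 15.4] w 0.0143 yoff 0.0001
[0, np.float64(-0.24), np.float64(-0.14), 0, 0, 0],[0, np.float64(-0.25), np.float64(-0.12), 0, 0, 0],[0, np.float64(-0.26), np.float64(-0.09), 0, 0, 0],[0, np.float64(-0.27), np.float64(-0.07), 0, 0, 0],[0, np.float64(-0.28), np.float64(-0.04), 0, 0, 0],
clock: 38.8
position: [0.5872, 0.1975, 0.2413]
tool_rot: [3.136, -0.002, 1.476]
force: [6.1, -1.6, 23.2]
grip_width: 0.0143
t 38.8 r 71.5 a 1.753 F [ 6.1 -1.6 23.2] w 0.0143 yoff 0.0003
[0, np.float64(-0.28), np.float64(-0.04), 0, 0, 0],[0, np.float64(-0.28), np.float64(-0.01), 0, 0, 0],[0, np.float64(-0.28), np.float64(0.02), 0, 0, 0],[0, np.float64(-0.28), np.float64(0.05), 0, 0, 0],[0, np.float64(-0.27), np.float64(0.07), 0, 0, 0],[0, np.float64(-0.26), np.float64(0.1), 0, 0, 0],[0, np.float64(-0.25), np.float64(0.13), 0, 0, 0],[0, np.float64(-0.24), np.float64(0.15), 0, 0, 0],
```

```bash
python3 -m handwheel '[[0,-0.28,-0.1,0,0,0],[0,-0.28,-0.01,0,0,0],[0,-0.28,0.02,0,0,0],[0,-0.28,0.05,0,0,0],[0,0,0,0,0,0]]'; python3 arc.py 5 -.1
python3 - <<'E'
from fit import *
p=grab('scene','scene18')
cv2.imwrite('pics/scene18z.png',cv2.resize(p['pixels'][110:270,250:410],None,fx=3.5,fy=3.5,interpolation=cv2.INTER_CUBIC))
E
```

```text
clock: 39.42
position: [0.5573, 0.2004, 0.2403]
tool_rot: [3.141, -0.001, 1.477]
force: [0.2, 0.5, 6.5]
grip_width: 0.0143
t 39.42 r 71.3 a 1.331 F [0.2 0.5 6.5] w 0.0143 yoff 0.0003
[0, np.float64(-0.27), np.float64(0.08), 0, 0, 0],[0, np.float64(-0.26), np.float64(0.11), 0, 0, 0],[0, np.float64(-0.25), np.float64(0.13), 0, 0, 0],[0, np.float64(-0.23), np.float64(0.16), 0, 0, 0],[0, np.float64(-0.22), np.float64(0.18), 0, 0, 0],
```

View pics/scene18z.png

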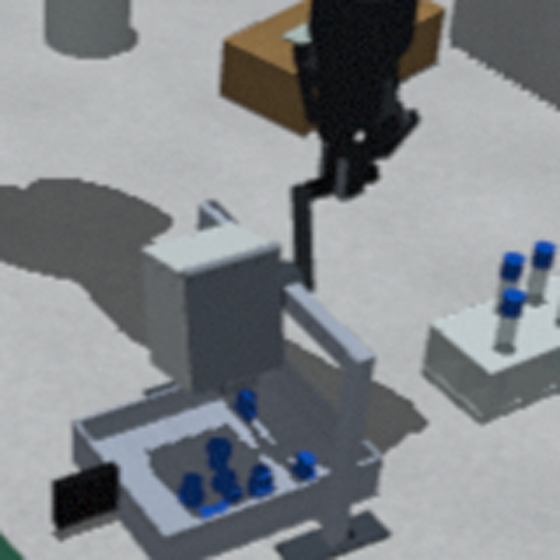

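```bash
sed -i 's/.1710\]/.1720]/' arc.py; python3 -m handwheel '[[0,-0.27,0.08,0,0,0],[0,-0.26,0.11,0,0,0],[0,-0.25,0.13,0,0,0],[0,-0.23,0.16,0,0,0],[0,-0.22,0.18,0,0,0],[0,0,0,0,0,0]]'; python3 arc.py 5 -.1
python3 -m handwheel '[[0,-0.2,0.2,0,0,0],[0,-0.18,0.22,0,0,0],[0,-0.15,0.23,0,0,0],[0,-0.13,0.25,0,0,0],[0,0,0,0,0,0]]'; python3 arc.py 6 -.1

```

```text
clock: 40.22
position: [0.5268, 0.2033, 0.2234]
tool_rot: [3.141, -0.0, 1.477]
force: [3.7, 1.2, 0.1]
grip_width: 0.014
t 40.23 r 70.1 a 0.824 F [3.7 1.2 0.1] w 0.014 yoff 0.0002
[0, np.float64(-0.2), np.float64(0.2), 0, 0, 0],[0, np.float64(-0.17), np.float64(0.22), 0, 0, 0],[0, np.float64(-0.15), np.float64(0.24), 0, 0, 0],[0, np.float64(-0.13), np.float64(0.25), 0, 0, 0],[0, np.float64(-0.1), np.float64(0.26), 0, 0, 0],
clock: 40.85
position: [0.5108, 0.2047, 0.2008]
tool_rot: [3.141, -0.0, 1.477]
force: [7.6, 2.6, -1.5]
grip_width: 0.0141
t 40.85 r 69.9 a 0.424 F [ 7.6  2.6 -1.5] w 0.0141 yoff 0.0001
[0, np.float64(-0.1), np.float64(0.26), 0, 0, 0],[0, np.float64(-0.08), np.float64(0.27), 0, 0, 0],[0, np.float64(-0.05), np.float64(0.28), 0, 0, 0],[0, np.float64(-0.02), np.float64(0.28), 0, 0, 0],[0, np.float64(0.01), np.float64(0.28), 0, 0, 0],[0, np.float64(0.04), np.float64(0.28), 0, 0, 0],
```

```bash
python3 -m handwheel '[[0,-0.1,0.26,0,0,0],[0,-0.08,0.27,0,0,0],[0,-0.05,0.28,0,0,0],[0,-0.02,0.28,0,0,0],[0,0,0.2,0,0,0],[0,0,0.14,0,0,0],[0,0,0,0,0,0]]'; python3 arc.py 5 -.1
python3 - <<'E'
from fit import *
p=grab('scene','scene19')
cv2.imwrite('pics/scene19z.png',cv2.resize(p['pixels'][110:270,250:410],None,fx=3.5,fy=3.5,interpolation=cv2.INTER_CUBIC))
E
```

```text
clock: 41.72
position: [0.5045, 0.2055, 0.1668]
tool_rot: [3.141, -0.002, 1.476]
force: [-6.4, -0.6, 36.9]
grip_width: 0.0143
t 41.73 r 70.3 a -0.073 F [-6.4 -0.6 36.9] w 0.0143 yoff 0.0002
[0, np.float64(0.03), np.float64(0.28), 0, 0, 0],[0, np.float64(0.06), np.float64(0.27), 0, 0, 0],[0, np.float64(0.09), np.float64(0.27), 0, 0, 0],[0, np.float64(0.12), np.float64(0.26), 0, 0, 0],[0, np.float64(0.14), np.float64(0.24), 0, 0, 0],
```

View pics/scene19z.png

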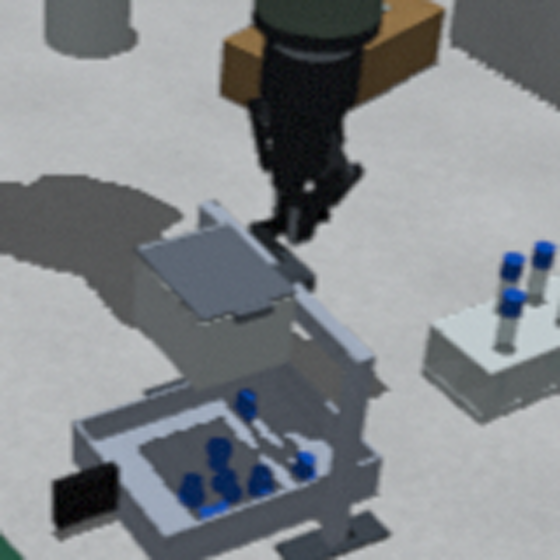

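```bash
python3 -m handwheel '[[0,0,-0.07,0,0,0],[0,0,0,0,0,0]]'; python3 -m handwheel '[[0,0,0,0,0,0],[0,0,0,0,0,0],[0,0,0,0,0,0],[0,0,0,0,0,0],[0,0,-0.4,0,0,0],[0,0,-0.8,0,0,0],[0,0,-1,0,0,0],[0,0,-1,0,0,0]]' -0.2
python3 -m handwheel '[[0,0,-1,0,0,0],[0,0,-1,0,0,0],[0,0,-0.8,0,0,0],[0,0,0,0,0,0]]'
python3 - <<'E'
from fit import *
p=grab('scene','scene20')
cv2.imwrite('pics/scene20z.png',cv2.resize(p['pixels'][110:270,250:410],None,fx=3.5,fy=3.5,interpolation=cv2.INTER_CUBIC))
p=grab('top','top20')
a0=cv2.imread('pics/scene11.png').astype(int); b=cv2.imread('pics/scene20.png').astype(int)
print(abs(a0-b)[170:240,285:350].sum(2).__gt__(60).sum())
E
python3 go.py .554 -.05 .31 84.5
```

```text
clock: 42.02
position: [0.5043, 0.2055, 0.1673]
tool_rot: [3.141, -0.001, 1.477]
force: [0.9, 1.6, 12.5]
grip_width: 0.0142
clock: 43.02
position: [0.5039, 0.2049, 0.2482]
tool_rot: [3.141, -0.0, 1.476]
force: [0.0, 0.6, 0.6]
grip_width: 0.0509
clock: 43.52
position: [0.5044, 0.2051, 0.3185]
tool_rot: [3.14, -0.002, 1.476]
force: [-0.6, 1.3, -0.4]
grip_width: 0.0514
50
t 43.62 pos [0.5037 0.205  0.3167] rpy [-180.    -0.    84.6] F [ 0.5  0.3 -0.5] w 0.0507 q [-0.87  0.34  0.49  1.72 -0.17  1.12 -0.42]
shift now [-9.96  2.96  0.27] shift after rot [-9.96  2.98  0.27] rot [-0.     -0.      0.0003]
```

View pics/scene20z.png

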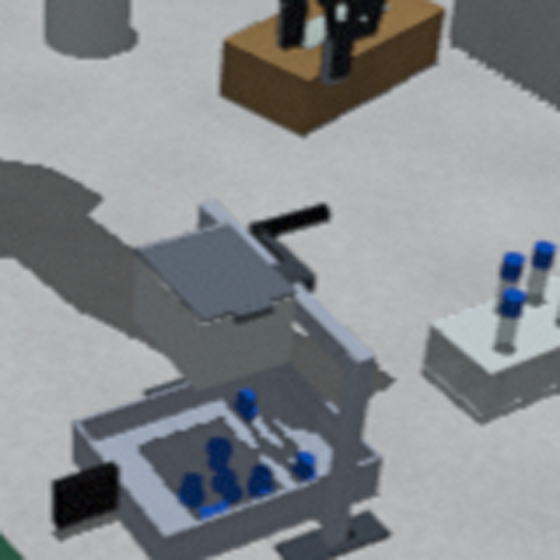

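View pics/top20.png

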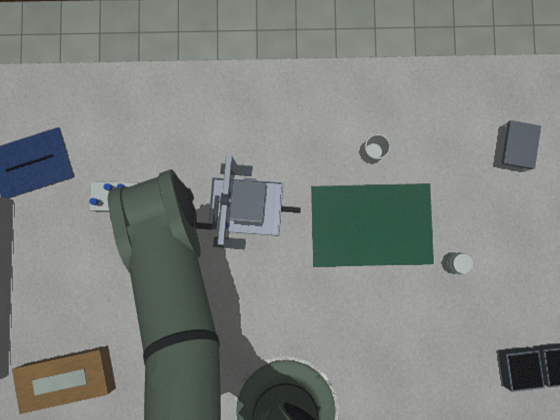

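```bash
python3 -m handwheel '[[-0.6,0.36,0,0,0,0],[-1,0.4,0,0,0,0],[-1,0.4,0,0,0,0],[-1,0.4,0,0,0,0],[-1,0.4,0,0,0,0],[-1,0.4,0,0,0,0],[-1,0.3,0,0,0,0],[-1,0.3,0,0,0,0]]'
python3 -m handwheel '[[-1,0,0,0,0,0],[-1,0,0,0,0,0],[-0.3,0,0,0,0,0],[0,0,0,0,0,0]]'
python3 - <<'E'
from fit import *
p=grab('scene','scene21')
cv2.imwrite('pics/scene21z.png',cv2.resize(p['pixels'][170:290,230:370],None,fx=4,fy=4,interpolation=cv2.INTER_CUBIC))
p=cv2.imread('pics/top20.png')
cv2.imwrite('pics/top20z.png',cv2.resize(p[150:260,190:330],None,fx=5,fy=5,interpolation=cv2.INTER_CUBIC))
E
python3 go.py .554 -.0278 .0225 84.5
```

```text
clock: 44.62
position: [0.5596, 0.0067, 0.3163]
tool_rot: [-3.141, 0.001, 1.476]
force: [0.3, 0.8, -0.0]
grip_width: 0.0517
clock: 45.12
position: [0.5542, -0.0488, 0.3165]
tool_rot: [-3.141, 0.0, 1.476]
force: [-0.2, 0.7, 0.7]
grip_width: 0.0511
t 45.17 pos [ 0.5543 -0.048   0.3165] rpy [-180.    -0.    84.6] F [ 0.9 -0.7  0.3] w 0.0514 q [-0.43  0.37  0.56  1.7  -0.21  1.14  0.1 ]
shift now [ 0.8  -0.08 11.76] shift after rot [ 0.8  -0.09 11.76] rot [-0.0001 -0.      0.0003]
```

View pics/scene21z.png

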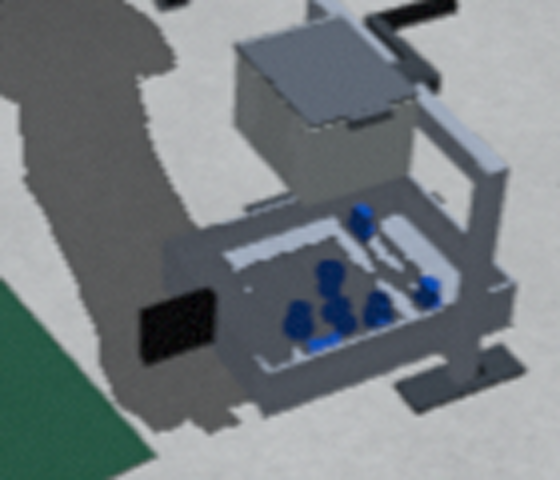

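View pics/top20z.png

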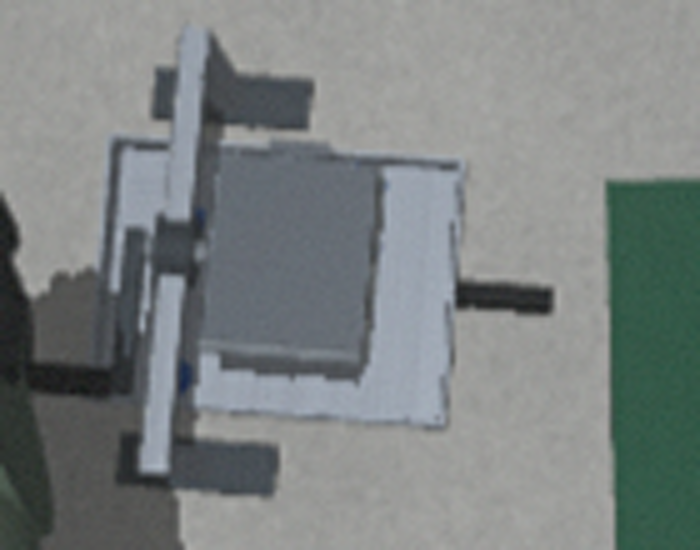

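```bash
python3 -m handwheel '[[0.2,0,1,0,0,0],[0.2,-0.02,1,0,0,0],[0.2,-0.02,1,0,0,0],[0.2,-0.02,1,0,0,0],[0,-0.02,1,0,0,0],[0,0,1,0,0,0],[0,0,1,0,0,0],[0,0,1,0,0,0]]'
python3 -m handwheel '[[0,0,1,0,0,0],[0,0,1,0,0,0],[0,0,0.8,0,0,0],[0,0,0.6,0,0,0],[0,0,0.36,0,0,0],[0,0,0,0,0,0]]'
python3 -m handwheel '[[0,0,0,0,0,0],[0,0,0,0,0,0],[0,0,0,0,0,0],[0,0,0,0,0,0],[0,0,0,0,0,0],[0,0,0,0,0,0]]' 1 110
python3 -m handwheel '[[0,0,-0.2,0,0,0],[0,0,-0.25,0,0,0],[0,0,0,0,0,0],[0,0,0,0,0,0]]'
python3 - <<'E'
from fit import *
p=grab('scene','scene22')
cv2.imwrite('pics/scene22z.png',cv2.resize(p['pixels'][170:290,230:370],None,fx=4,fy=4,interpolation=cv2.INTER_CUBIC))
E
python3 go.py .554 -.0278 .0225 84.5
```

```text
clock: 46.18
position: [0.5543, -0.027, 0.1158]
tool_rot: [-3.141, -0.0, 1.478]
force: [-0.4, 0.4, 0.5]
grip_width: 0.0513
clock: 46.92
position: [0.5541, -0.0281, 0.0225]
tool_rot: [-3.141, 0.0, 1.477]
force: [-0.7, -0.9, -0.2]
grip_width: 0.0515
clock: 47.68
position: [0.5544, -0.0282, 0.0235]
tool_rot: [3.141, -0.0, 1.477]
force: [-2.0, 0.3, 9.7]
grip_width: 0.0106
clock: 48.18
position: [0.5541, -0.0281, 0.034]
tool_rot: [-3.142, -0.0, 1.477]
force: [0.3, 0.6, -3.3]
grip_width: 0.0106
t 48.23 pos [ 0.5541 -0.0282  0.0339] rpy [-180.     0.    84.6] F [-0.8 -0.3 -3.1] w 0.0104 q [-0.3   0.74  0.34  1.93 -0.45  0.55  0.26]
shift now [ 0.02 -0.    0.46] shift after rot [ 0.02 -0.    0.46] rot [-0.      0.      0.0003]
```

View pics/scene22z.png

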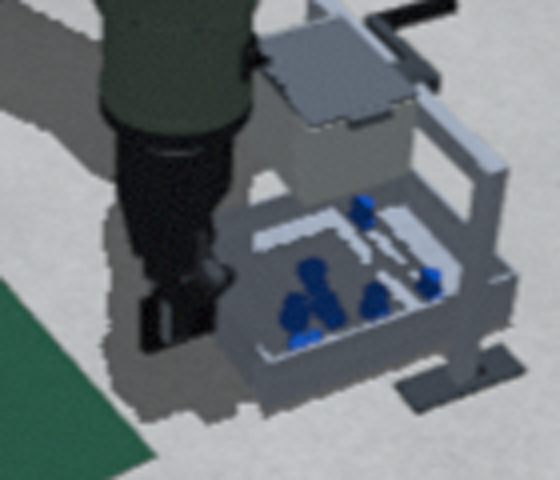

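```bash
python3 -m handwheel '[[-0.2,0,0,0,0,0],[-0.4,0,0,0,0,0],[-0.6,0,0,0,0,0],[-0.7,0,0,0,0,0],[-0.7,0,0,0,0,0],[-0.7,0,0,0,0,0],[-0.7,0,0,0,0,0],[-0.7,0,0,0,0,0]]'
python3 -m handwheel '[[-0.7,0,0,0,0,0],[-0.7,0,0,0,0,0],[-0.7,0,0,0,0,0],[-0.7,0,0,0,0,0],[-0.7,0,0,0,0,0],[-0.7,0,0,0,0,0],[-0.5,0,0,0,0,0],[-0.3,0,0,0,0,0]]'
python3 -m handwheel '[[-0.2,0,0,0,0,-0.0042],[-0.2,0,0,0,0,-0.0042],[-0.2,0,0,0,0,-0.0042],[-0.2,0,0,0,0,-0.004],[0,0,0,0,0,0]]'
python3 go.py .5116 -.357 .034 90.6
```

```text
clock: 49.22
position: [0.543, -0.1465, 0.0341]
tool_rot: [3.142, 0.0, 1.477]
force: [-0.2, 0.7, -4.2]
grip_width: 0.0107
clock: 50.22
position: [0.5312, -0.2705, 0.034]
tool_rot: [-3.142, 0.0, 1.476]
force: [0.8, 0.7, -4.7]
grip_width: 0.0105
clock: 50.85
position: [0.5302, -0.2901, 0.0341]
tool_rot: [3.142, 0.0, 1.581]
force: [0.2, -0.8, -3.6]
grip_width: 0.0102
t 50.85 pos [ 0.5302 -0.2901  0.0341] rpy [180.    0.   90.6] F [ 0.2 -0.8 -3.6] w 0.0102 q [ 0.21  0.78  0.28  1.79 -0.35  0.62  0.71]
shift now [-2.67 -0.77  0.  ] shift after rot [-2.67 -0.77  0.  ] rot [ 0.      0.     -0.0001]
```

```bash
python3 -m handwheel '[[-0.4,-0.12,0,0,0,0],[-0.5,-0.15,0,0,0,0],[-0.5,-0.15,0,0,0,0],[-0.5,-0.15,0,0,0,0],[-0.5,-0.13,0,0,0,0],[-0.27,-0.07,0,0,0,0],[0,0,0,0,0,0]]'
python3 -m handwheel '[[0,0,-0.2,0,0,0],[0.1,0,-0.72,0,-0.0125,0],[0.1,0,-0.72,0,-0.0125,0],[0.1,0,-0.72,0,-0.0125,0],[0.1,0,-0.72,0,-0.0125,0],[0,0,0,0,0,0]]' - 120
python3 - <<'E'
from fit import *
p=grab('scene','scene23')
p=grab('top','top23')
E
python3 go.py .5116 -.357 .034 90.6
```

```text
clock: 51.72
position: [0.5115, -0.3571, 0.034]
tool_rot: [3.142, 0.0, 1.58]
force: [0.8, -0.1, -4.9]
grip_width: 0.0108
clock: 52.48
position: [0.5131, -0.3354, 0.1097]
tool_rot: [3.141, 0.314, 1.585]
force: [-0.7, -0.8, -3.0]
grip_width: 0.0102
t 52.58 pos [ 0.5119 -0.3377  0.1091] rpy [180.   17.9  90.6] F [-0.3 -0.2 -3.1] w 0.0107 q [-0.07  0.7   0.59  1.9  -0.16  0.51  0.52]
shift now [ 0.19 -0.02  3.09] shift after rot [-0.77 -0.02  3.  ] rot [0.     0.0498 0.0001]
```

View pics/scene23.png

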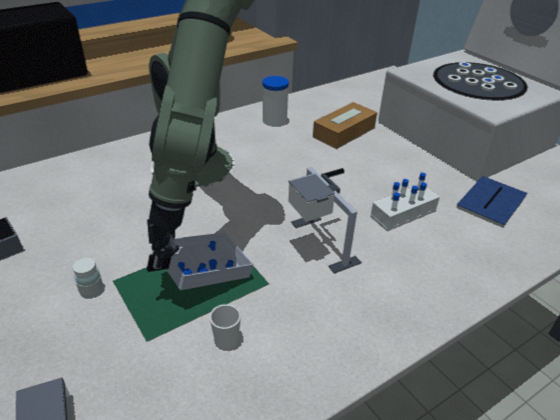

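```bash
python3 -m handwheel '[[0.1,0,-0.72,0,-0.0125,0],[0.1,0,-0.72,0,-0.0125,0],[0.1,0,-0.72,0,-0.0125,0],[0,0,0,0,0,0],[0,0,0,0,0,0]]'
python3 go.py .5116 -.357 .034 90.6
python3 -m handwheel '[[0.1,0,-0.72,0,-0.0125,0],[0.1,0,-0.72,0,-0.0125,0],[0.1,0,-0.72,0,-0.0125,0],[0,0,0,0,0,0],[0,0,0,0,0,0]]'
python3 go.py .5116 -.357 .034 90.6
python3 - <<'E'
from fit import *
p=grab('scene','scene24')
cv2.imwrite('pics/scene24z.png',cv2.resize(p['pixels'][170:330,110:290],None,fx=3.5,fy=3.5,interpolation=cv2.INTER_CUBIC))
E
```

```text
clock: 53.2
position: [0.5108, -0.3116, 0.1556]
tool_rot: [-3.141, 0.549, 1.58]
force: [-0.3, -0.0, -3.9]
grip_width: 0.0103
t 53.20 pos [ 0.5108 -0.3116  0.1556] rpy [-180.    31.4   90.5] F [-0.3 -0.  -3.9] w 0.0103 q [-0.43  0.75  0.87  1.99 -0.04  0.46  0.29]
shift now [0.99 0.02 5.1 ] shift after rot [-1.82  0.01  4.87] rot [-0.0002  0.0873 -0.0002]
clock: 53.82
position: [0.5103, -0.2743, 0.1949]
tool_rot: [-3.141, 0.784, 1.579]
force: [0.2, -0.5, -3.4]
grip_width: 0.0108
t 53.83 pos [ 0.5103 -0.2743  0.1949] rpy [-180.    44.9   90.5] F [ 0.2 -0.5 -3.4] w 0.0108 q [-0.74  0.9   1.11  2.04  0.01  0.47  0.11]
shift now [2.2  0.03 6.9 ] shift after rot [-3.31  0.02  6.44] rot [-0.0002  0.1248 -0.0004]
```

View pics/scene24z.png

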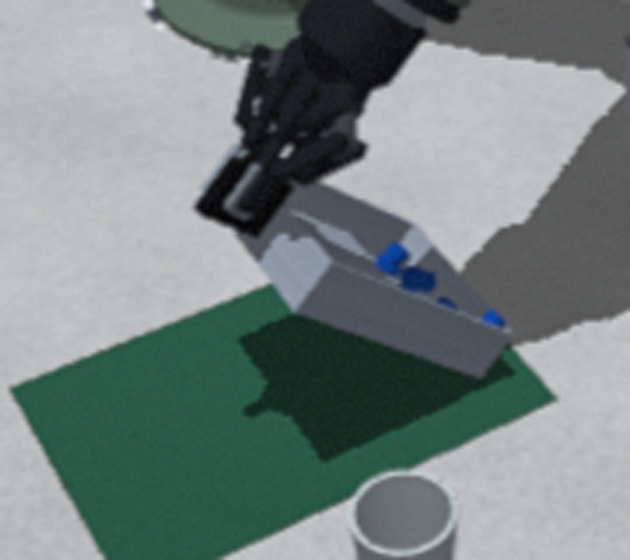

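```bash
python3 -m handwheel '[[0,0,0,0,0,0],[0,0,0,0,0,0],[0,0,0,0,0,0],[0,0,0,0,0,0],[0,0,0,0,0,0],[0,0,0,0,0,0],[0,0,0,0,0,0],[0,0,0,0,0,0]]'
python3 - <<'E'
from fit import *
p=grab('scene','scene25')
cv2.imwrite('pics/scene25z.png',cv2.resize(p['pixels'][170:330,110:290],None,fx=3.5,fy=3.5,interpolation=cv2.INTER_CUBIC))
p=grab('top','top25')
cv2.imwrite('pics/top25z.png',cv2.resize(p['pixels'][160:290,280:460],None,fx=4,fy=4,interpolation=cv2.INTER_CUBIC))
E
```

```text
clock: 54.88
position: [0.5109, -0.273, 0.1952]
tool_rot: [3.142, 0.785, 1.581]
force: [-0.6, 0.0, -3.9]
grip_width: 0.0105
```

View pics/scene25z.png

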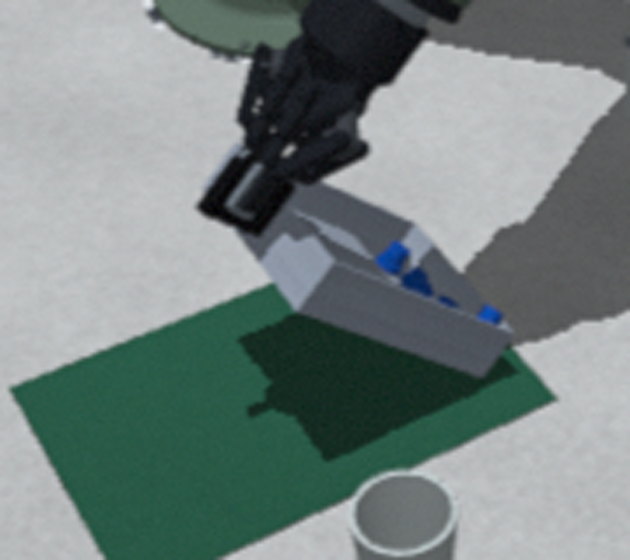

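View pics/top25z.png

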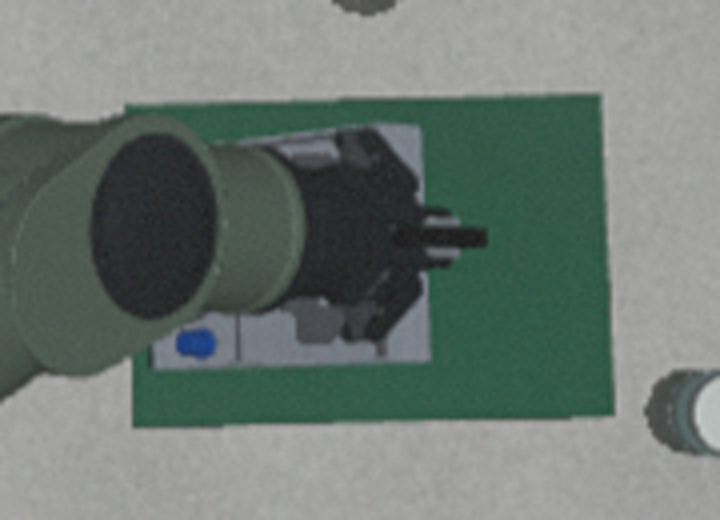

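```bash
python3 -m handwheel '[[-0.04,0,0.73,0,0.0125,0],[-0.04,0,0.73,0,0.0125,0],[-0.04,0,0.73,0,0.0125,0],[-0.04,0,0.73,0,0.0125,0],[-0.04,0,0.73,0,0.0125,0],[-0.04,0,0.73,0,0.0125,0],[0,0,0,0,0,0]]'
python3 -m handwheel '[[-0.04,0,0.73,0,0.0125,0],[-0.04,0,0.73,0,0.0125,0],[-0.04,0,0.73,0,0.0125,0],[-0.04,0,0.7,0,0.0125,0],[0,0,0,0,0,0],[0,0,0,0,0,0]]'
python3 - <<'E'
from fit import *
p=grab('scene','scene26')
cv2.imwrite('pics/scene26z.png',cv2.resize(p['pixels'][170:330,110:290],None,fx=3.5,fy=3.5,interpolation=cv2.INTER_CUBIC))
p=grab('top','top26')
cv2.imwrite('pics/top26z.png',cv2.resize(p['pixels'][160:290,280:460],None,fx=4,fy=4,interpolation=cv2.INTER_CUBIC))
E
python3 go.py .5116 -.357 .034 90.6
```

```text
clock: 55.85
position: [0.51, -0.3409, 0.1083]
tool_rot: [3.141, 0.314, 1.576]
force: [-0.7, 1.2, -4.0]
grip_width: 0.0104
clock: 56.6
position: [0.512, -0.3554, 0.0388]
tool_rot: [-3.141, 0.002, 1.582]
force: [-0.8, 0.4, -2.5]
grip_width: 0.0102
t 56.70 pos [ 0.5125 -0.3551  0.0391] rpy [1.80e+02 1.00e-01 9.07e+01] F [-0.2  0.3 -2.2] w 0.0101 q [ 0.34  0.79  0.26  1.74 -0.3   0.65  0.78]
shift now [-0.08 -0.03  0.2 ] shift after rot [-0.08 -0.03  0.2 ] rot [0.     0.0003 0.0003]
```

View pics/scene26z.png

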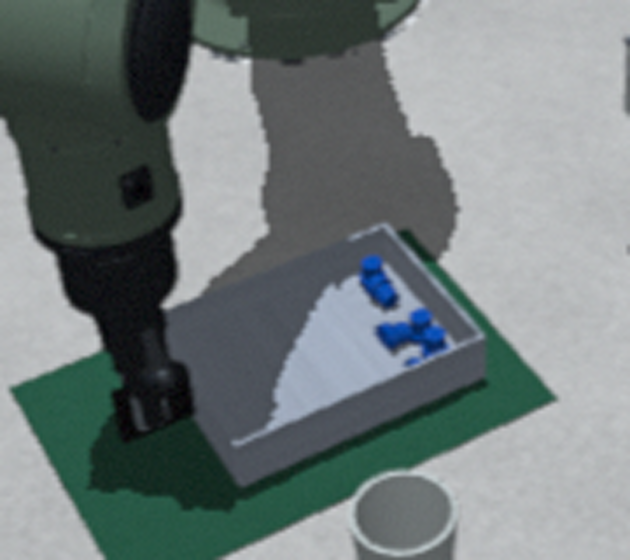

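View pics/top26z.png

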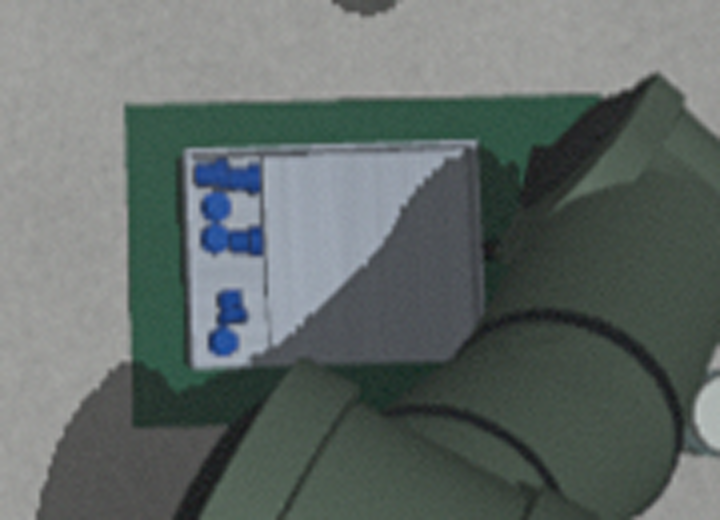

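```bash
python3 -m handwheel '[[-0.08,-0.03,0.2,0,0,0],[0,0,0.2,0,0,0],[0,0,0.12,0,0,0],[0,0,0.06,0,0,0],[0,0,0,0,0,0],[0,0,0,0,0,0]]'
python3 - <<'E'
from fit import *
p=grab('top','top27')
cv2.imwrite('pics/top27z.png',cv2.resize(p['pixels'][170:280,300:440],None,fx=5.5,fy=5.5,interpolation=cv2.INTER_CUBIC))
p=grab('scene','scene27')
cv2.imwrite('pics/scene27z.png',cv2.resize(p['pixels'][170:330,110:290],None,fx=3.5,fy=3.5,interpolation=cv2.INTER_CUBIC))
E
python3 go.py .5116 -.357 .0245 90.6
```

```text
clock: 57.45
position: [0.511, -0.3583, 0.0241]
tool_rot: [3.141, -0.0, 1.581]
force: [-0.4, -0.2, -2.0]
grip_width: 0.0101
t 57.55 pos [ 0.511  -0.3582  0.0241] rpy [180.   -0.   90.6] F [-0.8  0.5 -2.7] w 0.0097 q [ 0.35  0.81  0.25  1.74 -0.31  0.63  0.79]
shift now [ 0.05  0.03 -0.02] shift after rot [ 0.05  0.03 -0.02] rot [ 0. -0. -0.]
```

View pics/top27z.png

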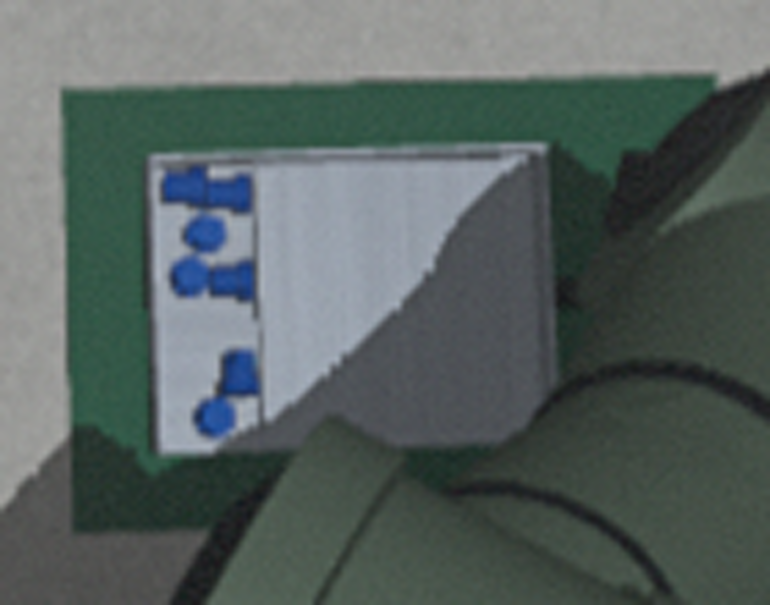

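View pics/scene27z.png

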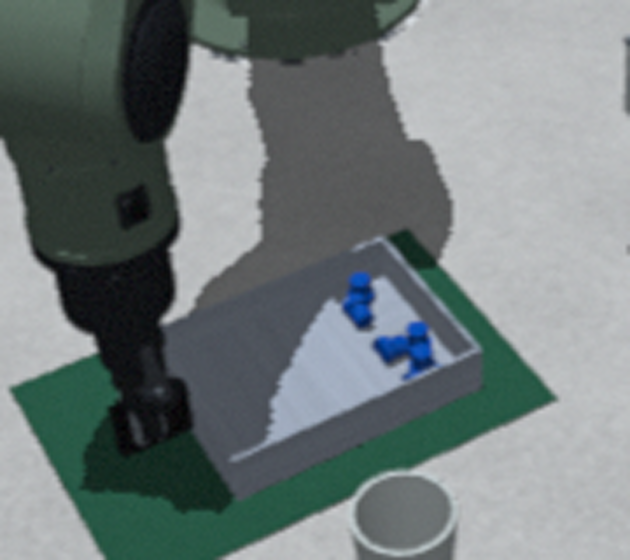

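```bash
python3 -m handwheel '[[0.04,0.02,0.03,0,0,0],[0,0,0.03,0,0,0],[0,0,0,0,0,0]]';python3 -m handwheel '[[0,0,0.04,0,0,0],[0,0,0.02,0,0,0],[0,0,0,0,0,0]]'
```

```text
clock: 57.92
position: [0.5114, -0.3579, 0.0235]
tool_rot: [3.141, 0.001, 1.58]
force: [-5.8, 1.7, 15.4]
grip_width: 0.0103
clock: 58.3
position: [0.5114, -0.3583, 0.0231]
tool_rot: [3.14, 0.001, 1.58]
force: [-10.3, 2.5, 33.9]
grip_width: 0.0101
```

```bash
python3 -m handwheel '[[0,0,-0.06,0,0,0],[0,0,0,0,0,0]]'; python3 -m handwheel '[[0,0,0,0,0,0],[0,0,0,0,0,0],[0,0,0,0,0,0],[0,0,-0.3,0,0,0],[0,0,-0.8,0,0,0],[0,0,-1,0,0,0],[0,0,-1,0,0,0],[0,0,-1,0,0,0]]' -0.2
python3 -m handwheel '[[0,0,-1,0,0,0],[0,0,-1,0,0,0],[0,0,-1,0,0,0],[0,0,-1,0,0,0],[0,-1,-1,0,0,0],[0,-1,0,0,0,0],[0,-1,0,0,0,0],[0,-1,0,0,0,0]]'
python3 - <<'E'
from fit import *
p=grab('top','top28')
cv2.imwrite('pics/top28z.png',cv2.resize(p['pixels'][170:280,300:440],None,fx=5.5,fy=5.5,interpolation=cv2.INTER_CUBIC))
p=grab('scene','scene28')
cv2.imwrite('pics/scene28z.png',cv2.resize(p['pixels'][170:330,110:290],None,fx=3.5,fy=3.5,interpolation=cv2.INTER_CUBIC))
E
```

```text
clock: 58.55
position: [0.5115, -0.3578, 0.0235]
tool_rot: [3.141, 0.001, 1.581]
force: [-4.7, -0.8, 16.2]
grip_width: 0.0105
clock: 59.55
position: [0.5116, -0.3574, 0.1274]
tool_rot: [3.141, 0.001, 1.581]
force: [0.4, -0.5, 0.0]
grip_width: 0.0509
clock: 60.55
position: [0.4105, -0.3583, 0.2515]
tool_rot: [3.14, 0.001, 1.581]
force: [-0.7, 0.3, -0.3]
grip_width: 0.0511
```

View pics/top28z.png

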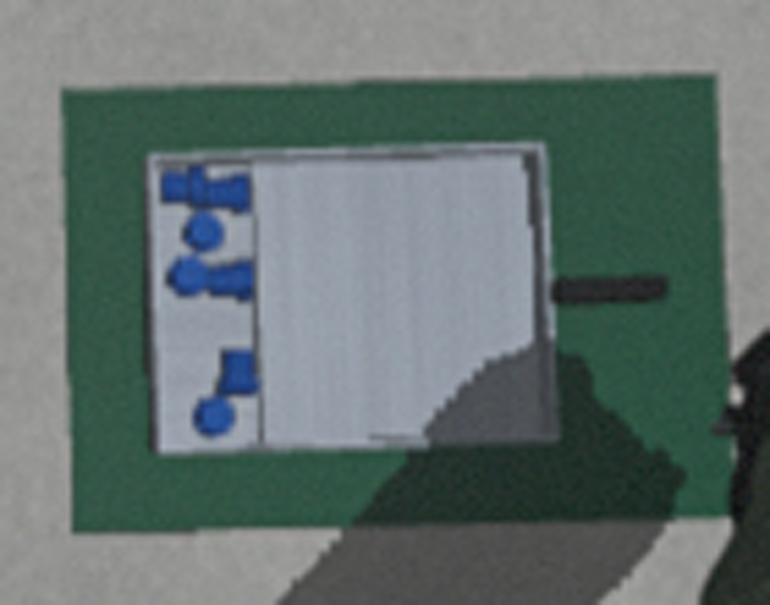

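View pics/scene28z.png

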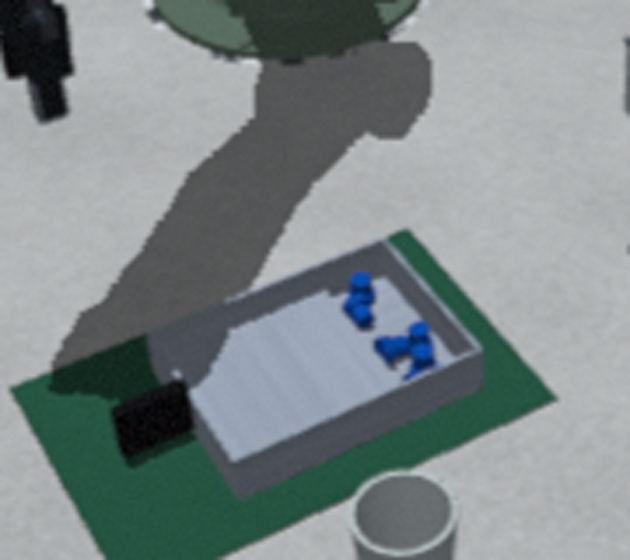

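```bash
python3 - <<'E'
from fit import *
P={n:bot.grab_frame(n) for n in('top','scene')}
def T2(u,v): return np.array([300+(u+.5)/5.5-.5,170+(v+.5)/5.5-.5])
def S2(u,v): return np.array([110+(u+.5)/3.5-.5,170+(v+.5)/3.5-.5])
tt=[('top',(75,100,43),T2(148,155)),('top',(75,-100,43),T2(546,143)),('top',(-75,-100,43),T2(558,440)),('top',(-75,100,43),T2(155,454)),('top',(0,-155,57),T2(667,288))]
ts=[('scene',(-75,100,43),S2(388,236)),('scene',(75,100,43),S2(482,349)),('scene',(75,-100,43),S2(235,462))]
mt=[('top',(115,143,1),T2(62,90)),('top',(115,-197,1),T2(715,74)),('top',(-115,143,1),T2(73,532)),('top',(-115,-197,1),T2(730,515))]
ms=[('scene',(-115,-197,1),S2(10,388)),('scene',(-115,143,1),S2(407,230)),('scene',(115,143,1),S2(556,398))]
for n,o in(('tray top',tt),('mat top',mt),('tray both',tt+ts),('mat both',mt+ms)):
    x,r=fit(P,o,[.5,-.25,0]); print(n,x.round(4),np.degrees(x[2]).round(2),abs(r).max().round(1))
for n in P:
  for th in('rack','jar','beaker'):
    r=bot.trace(P[n],th)[:1]; print(n,th,r and np.round(r[0]['point'],1))
E
```

```text
tray top [ 0.5115 -0.226   0.0116] 0.66 0.5
mat top [ 0.5113 -0.2269  0.0069] 0.39 0.8
tray both [ 0.5117 -0.225   0.0116] 0.66 1.3
mat both [ 0.5108 -0.2264  0.0064] 0.37 0.9
top rack [129.5 193.7]
top jar [367.5 224. ]
top beaker [376.3 147.9]
scene rack [405.7 206.1]
scene jar [ 89.7 279.6]
scene beaker [226.6 325.5]
```

```bash
python3 -m handwheel '[[0,0,0,0,0,0],[0,0,0,0,0,0],[0,0,0,0,0,0],[0,0,0,0,0,0],[0,0,0,0,0,0],[0,0,0,0,0,0],[0,0,0,0,0,0],[0,0,0,0,0,0]]'; python3 - <<'E'
from fit import *
a=grab('top','top29');b=grab('scene','scene29')
im=np.vstack([a['pixels'][120:300],b['pixels'][150:350]]); cv2.imwrite('pics/fin.png',cv2.resize(im,None,fx=1.4,fy=1.4))
for n,p in (('top',a),('scene',b)):
    q=cv2.imread(f'pics/{n}28.png').astype(int); o=cv2.imread(f'pics/{n}0.png').astype(int)
    print(n,(abs(q-p['pixels'].astype(int)).sum(2)>80).sum())
o=cv2.imread('pics/scene0.png').astype(int); d=(abs(o-b['pixels'].astype(int)).sum(2)>80)
print('box',d[160:275,285:365].sum(),'rack',d[165:235,365:445].sum(),'jar',d[255:300,70:105].sum(),'beaker',d[300:350,208:245].sum())
E
```

```text
clock: 62.05
position: [0.4115, -0.3583, 0.25]
tool_rot: [3.142, 0.0, 1.581]
force: [-1.1, -0.1, -0.7]
grip_width: 0.0511
top 926
scene 1173
box 4 rack 0 jar 0 beaker 0
```

View pics/fin.png

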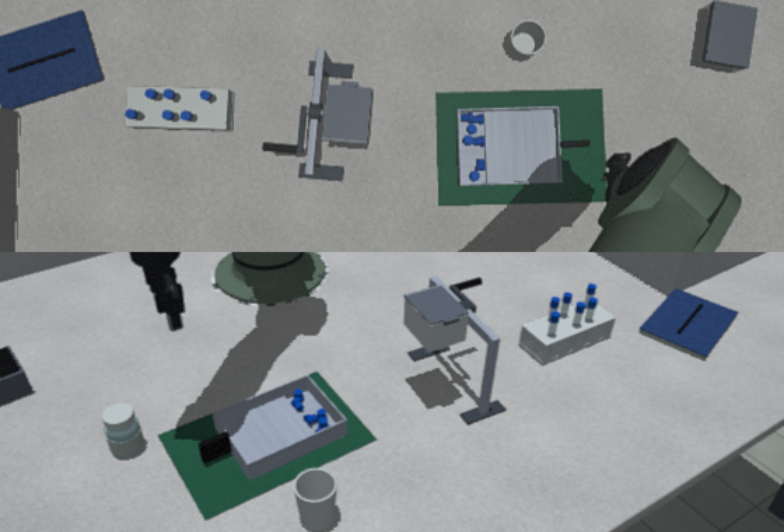

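```bash
python3 -c "
from workcell import bot
print(bot.job_done())"
```

```text
the job is handed in; nothing more can be done
None
```

The job is done and handed in at about 62 s on the robot's clock, well under the 210 s limit.

**What I did**
- I put the two stoppers from the bench into the tray's trough and carried the tray under the flip-top box, handle towards the open side.
- I cranked the box to its far stop, where five stoppers dropped onto the deck, then cranked it back to the upright stop with the lid shut.
- I carried the tray back to its mat, tipped it to about 45° for roughly 2 s, set it down level and let go.

**What the last checks showed**
- **Stoppers:** all seven show in the trough and the deck is empty. I judged this by eye in both camera pictures.
- **Tray:** the fits put it about 1 to 1.5 mm and 0.3° off the mat's origin and axes.
- **Box and bystanders:** in the scene camera the rack, jar and beaker match their first picture exactly. The box and stand region differs by only 4 pixels. The robot touched nothing at the end.

**What did not fit or was odd**
- While I cranked, the pin sat several millimetres away from where I expected it between the pads. I corrected the path as I went. The wrist force reached about 40 N there, well under the 120 N limit.
- In the last picture the jar detector marked the tray as the jar in the top view. The scene view placed the jar correctly.
- I saw no knock of the tray or stoppers, and no loss of grip.

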